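Load the ink carrier and hold the spring clamp open over its proof card

ROBOT

A 6-joint arm with a two-finger parallel gripper is mounted at the origin on the work surface. World frame = base frame: x ahead of the robot, y to its left, z up, the work surface at z = 0. Lengths are in m, angles in degrees, forces in N, time in s.
With the tool pointing down it reaches from about 0.375 to 0.75 m from the base axis. Payload 9 kg.
Tool frame: the origin (TCP) lies on the centre line of the jaws, within the pads' length; the fingertips stand bot.tips_ahead ahead of it and the grasp point (between the pads) lies 6 mm ahead of it (bot.tips_ahead is the distance from the TCP to the fingertips, in m); y points along the fingers, z is the direction in which the jaws open and shut, and the axes are right-handed (so a half turn about y gives the same grasp; the last joint's range is limited). The gripper opens to 85 mm and grips with 20 to 120 N. Pads are 22 mm wide; open, the fingers measure 114 mm over their backs; the gripper's body (76 mm by 85 mm) begins 54 mm behind the grasp point. The pads swing forward as they close: fully open they stand 13 mm farther back than shut.
Start: joints at [61.553, 5.964, 5.575, 89.605, 0, 77.527], TCP at [0.165, 0.577, 0.256] pointing down, gripper open.
Joint ranges: [-171.21, 171.21], [-48.23, 106.86], [-62.78, 66.21], [-105.2, 120.99], [-86.42, 89.51], [-180, 180]. Speed limits (degrees/s): [127.2, 127.2, 147.25, 180, 180, 180].

INTERFACE

Orientations are given as [roll, pitch, yaw] about the fixed x, y, z axes, in that order (R = Rz(yaw) Ry(pitch) Rx(roll)).
In Python, from plant import bot gives the robot as it stands.
- The arm moves only by the tool servo_tool, never from a script. Its argument "series" is text: rows parted by semicolons, each of 7 numbers parted by spaces: the finger opening in mm, from 0 to 85.4, then the shift along the tool's x, y, z in mm, then the turn, a rotation vector about the tool's x, y, z in degrees. A call has 1 to 8 rows; each row shifts and turns the commanded pose from where the row before left it, along the tool's axes as they then stand; what a row does not reach is not made up. A row lasts 1/12 s, in which the tool goes at most 41.7 mm and 7.16 degrees, less where a joint would pass 70% of its speed; a pose out of reach is approached as far as the arm can. A call is refused whole if a number of a shift passes 41.7 or a number of a turn 7.16, either way. A call with a gripper value outside its range is refused whole. The fingers move at their own pace and stop on an object; "force" is the grip in N (left out, the last holds). Time passes only in rows, so rows that do not move let the fingers close. It gives the time, the measured TCP pose, the force and the opening at its end, in the units of the state.
- bot.state(): the state, without advancing time (a new reading comes with each control period).
- bot.grab_frame(name): name is "side" or "top"; returns a dict with "img" (420x560x3 uint8, blue, green, red), "K" (3x3 intrinsics, pixels), "xyz" and "rotation" of the camera in the world. Camera axes: x right, y up, looking along -z (the intrinsics and any distortion apply to the point x, -y, -z); pixel columns grow to the right and rows downward; lengths in m; the calibration is good to about 2 mm. A picture is of the moment at which its call begins. There is no depth.
- bot.finish_job(): hands the job in, once; it reports no verdict.
Trained networks look in the newest picture that a camera, given by its name, has taken for a name from the list of things; names that differ only in an ending like _2 or _b are one class to them, and where a whole thing is asked for, a point or a joint stands for the part that bears it (a point fixed in the world has none). Each returns a list of dicts, best first, with "p" (0 to 1); they miss things now and then, are a little off and sometimes report something else, mostly with a low value. They report only what shows in the picture. A call takes as long as a camera call. They do not tell look-alikes from the thing itself.
- bot.spot_in(camera, name): "xy" ([column, row] as shares, 0 to 1, of the picture: columns of its width, rows of its height, amid what is visible of it).
- bot.spot_point(camera, name): "xy" ([column, row] as shares, 0 to 1, of the picture: columns of its width, rows of its height: a listed point, or the origin of a listed thing).
The state is a dict: "time_s": time; "q": joint angles; "joint_vel": joint speeds; "effort": joint torques, N m; "ee_pos": TCP position; "tool_rot": TCP orientation; "wrist_force": force on the tool from outside, world axes, zero at the start; "wrist_torque": the same for the moment, N m; "grip_width": finger opening in m.
Only numpy, scipy, OpenCV 4.12 (cv2) and the standard library are available. Lean on these libraries where they do the work, as an engineer would, in place of code of your own. Each camera call takes 0.05 s, during which the arm holds its last target. There are 200 camera calls.

TASK

Get the ink carrier ready for the press: stand the two loose ink jars from the table in its two empty cells, one in each, setting them down rather than dropping them. Then squeeze the handles of the spring clamp parked on the paper bin's rim, lift it off, and lower it over the middle of the proof card's top edge with its jaws wide open on either side, touching neither card nor carrier, so that I can slip the fresh proof in beside the card. Finish while still holding the clamp squeezed open there, and leave the other things where they are.

Things in the scene. Friction and masses are not known exactly. Their poses are not given: they have to be found in the camera images.
- jar_a: loose ink jar, dark body with paper label and black screw lid, 56 mm diameter, 85 mm tall, about 0.26 kg, standing upright on the table; origin at the centre of its underside, z up
- jar_b: second loose ink jar, the same as jar_a
- crate: wooden ink-jar carrier, fixed: a row of four cells along its y, 293 x 77 mm (y, x), floor 6 mm, walls and dividers 5 mm thick, 45 mm high; cells 67 mm square, 72 mm apart. From the -y end: ink jar, empty (cell_near), 62 mm tin, empty (cell_far). The proof card stands in a groove (40 mm high) on the -y end. Origin: centre of the underside
- cell_near (a point): centre of the floor of the empty cell nearer the card (second from the card); same axes as the crate; a jar standing right has its origin here
- cell_far (a point): centre of the floor of the empty cell farthest from the card; same axes as the crate
- card_edge (a point): middle of the top edge of the proof card, a grey board 3 mm thick (along its y), 94 mm wide (along its x), its top edge 140 mm above the table; fixed to the crate, same axes as the crate. Lids in the cells beside it reach only 91 mm above the table
- bin: open plywood paper bin, fixed: 160 x 180 mm (x, y), 100 mm high, walls 4 mm; the clamp is parked on the rim of its front (-x) wall; two small bulldog clips sit on its -y rim. Origin at the centre of its underside
- clamp: steel spring clamp, 0.1 kg, 22 mm wide along its y: two black-sleeved handles up, two padded jaws down, gripping the bin's front wall. Origin on the pivot; parked, its 11 mm thick coil rests on the rim, the pivot 5.5 mm above it; z up, x across jaws and handles (squeeze direction). The frame belongs to the +x half and leans with it (0.27 rad when fully squeezed). 5 N on each handle end starts it opening, 9 N (15 N lower down) opens it fully
- handle_a (a point): middle of the outer face of the +x half's handle sleeve, 35 mm above the pivot when parked; the sleeves reach from 19 to 53 mm above the pivot and are 23 mm wide. Parked, the outer faces are 52 mm apart at the top, narrowing downwards; fully squeezed they are parallel and 22 mm apart
- handle_b (a point): the same point on the other (-x) half's handle sleeve
- clamp_arm (a joint): opening angle of the clamp between its two halves, rad: 0 parked on the 4 mm bin wall, -0.09 shut, 0.55 fully squeezed (a firm stop), when the jaw tips are about 28 mm apart
- tip_a (a point): inner lower end of the jaw pad of the clamp's +x half, 45 mm below the pivot; pads cover the lowest 16 mm of the jaws, above them the throat is free up to 6 mm below the pivot; jaw plates' outer faces 20 mm apart when parked, about 44 mm at the tips fully open
- tip_b (a point): inner lower end of the jaw pad of the clamp's other half (-x), 45 mm below the pivot, moving with that half
- mug: white cup, 72 mm across, 85 mm tall, standing in the same row as the jars; leave it
- wax_tin: flat metal tin, 75 mm across, 44 mm tall, in the same row as the jars; leave it
- jar_in: ink jar already in the cell beside the card; leave it
- tin_in: tin already in the third cell from the card; leave it
- tape: roll of tape, 68 mm across, 25 mm high, lying between bin and carrier; leave it
There are look-alikes about, which are no part of the job. What is shaped like the clamp but orange is not meant.

How it is judged (in metres and radians):
On the way, in this order (a step that is already met when the one before it is completed fails the run):
1. both loose jars stand released in the two empty cells, one in each ((((z of jar_a in the frame of cell_near between -0.004 and 0.004 m and horizontal distance between jar_a and cell_near below 0.012 m and angle between jar_a's own z axis and vertical below 0.1 rad and contact force between jar_a and the fingers below 0.1 N and linear speed of jar_a below 0.02 m/s) and (z of jar_b in the frame of cell_far between -0.004 and 0.004 m and horizontal distance between jar_b and cell_far below 0.012 m and angle between jar_b's own z axis and vertical below 0.1 rad and contact force between jar_b and the fingers below 0.1 N and linear speed of jar_b below 0.02 m/s)) or ((z of jar_a in the frame of cell_far between -0.004 and 0.004 m and horizontal distance between jar_a and cell_far below 0.012 m and angle between jar_a's own z axis and vertical below 0.1 rad and contact force between jar_a and the fingers below 0.1 N and linear speed of jar_a below 0.02 m/s) and (z of jar_b in the frame of cell_near between -0.004 and 0.004 m and horizontal distance between jar_b and cell_near below 0.012 m and angle between jar_b's own z axis and vertical below 0.1 rad and contact force between jar_b and the fingers below 0.1 N and linear speed of jar_b below 0.02 m/s)))), for 0.2 s.
2. the clamp is squeezed open and lifted clear of the bin (value of joint clamp_arm above 0.2 rad and height (world z) of each of tip_a, tip_b above 0.108 m and contact force between clamp and the fingers above 2 N and contact force between clamp and bin below 0.1 N), for 0.1 s.
At the end, for the whole second after the job is handed in: Jars released upright on the floor of separate empty cells (within 12 mm of centre). Clamp held still in the fingers, open over 0.35 rad, jaw tips either side of the card (5 mm or more from its mid-plane, 10 mm or more below its top edge, within 20 mm of its middle), not touching it or the carrier ((((z of jar_a in the frame of cell_near between -0.004 and 0.004 m and horizontal distance between jar_a and cell_near below 0.012 m and angle between jar_a's own z axis and vertical below 0.1 rad and contact force between jar_a and the fingers below 0.1 N and linear speed of jar_a below 0.02 m/s) and (z of jar_b in the frame of cell_far between -0.004 and 0.004 m and horizontal distance between jar_b and cell_far below 0.012 m and angle between jar_b's own z axis and vertical below 0.1 rad and contact force between jar_b and the fingers below 0.1 N and linear speed of jar_b below 0.02 m/s)) or ((z of jar_a in the frame of cell_far between -0.004 and 0.004 m and horizontal distance between jar_a and cell_far below 0.012 m and angle between jar_a's own z axis and vertical below 0.1 rad and contact force between jar_a and the fingers below 0.1 N and linear speed of jar_a below 0.02 m/s) and (z of jar_b in the frame of cell_near between -0.004 and 0.004 m and horizontal distance between jar_b and cell_near below 0.012 m and angle between jar_b's own z axis and vertical below 0.1 rad and contact force between jar_b and the fingers below 0.1 N and linear speed of jar_b below 0.02 m/s))) and value of joint clamp_arm above 0.35 rad and ((y of tip_a in the frame of card_edge above 0.005 m and y of tip_b in the frame of card_edge below -0.005 m) or (y of tip_b in the frame of card_edge above 0.005 m and y of tip_a in the frame of card_edge below -0.005 m)) and z of each of tip_a, tip_b in the frame of card_edge below -0.01 m and x of tip_a in the frame of card_edge between -0.02 and 0.02 m and x of tip_b in the frame of card_edge between -0.02 and 0.02 m and contact force between clamp and crate below 0.5 N and contact force between clamp and the fingers above 2 N and linear speed of clamp below 0.03 m/s); the arm keeps its last pose, push and grip.
It fails at once if another thing is knocked over or moved more than 30 mm (distance of any of mug, wax_tin, jar_in, tin_in, tape from where it was at the start of the episode above 0.03 m or angle between any of mug, wax_tin, jar_in, tin_in, tape's own z axis and vertical above 0.35 rad).
It fails at once if a jar is dropped (faster than 0.6 m/s out of the fingers) ((contact force between jar_a and the fingers below 0.1 N and linear speed of jar_a above 0.6 m/s) or (contact force between jar_b and the fingers below 0.1 N and linear speed of jar_b above 0.6 m/s)).
It fails at once if the clamp bites or presses hard on the card (over 8 N) (contact force between clamp and card above 8 N).
It also fails if it takes over 64 s, if anything falls off the work surface, if the arm or the gripper's body presses on something with over 40 N, if the wrist force passes 120 N, or if a joint passes its speed limit or range.

## Working session

There is one attempt and no reset: what is moved stays moved. The work goes in short steps, Python scripts to look and compute and a tool call to move; the robot and the scene stay as the last step left them, time stands still between calls to the robot, and variables do not carry over. Pictures are saved under pics/ and viewed, about 8 in all and at most 12, crops included, and the job is handed in when it is done.

Besides the shell and the picture viewer there is one more tool, called as name(argument=value, ...) on one line, values as JSON. servo_tool: Moves the arm, as the interface text tells. Its arguments: {"type":"object","properties":{"series":{"type":"string"},"force":{"type":"number"}},"required":["series"]}

```bash
mkdir -p pics; ls; cat > h.py <<'E'
import numpy as np, cv2, json
from plant import bot
from scipy.spatial.transform import Rotation as R
def shot(n,save=None):
    f=bot.grab_frame(n)
    if save: cv2.imwrite(f'pics/{save}.png',f['img'])
    return f
def rot(f):
    r=np.array(f['rotation'],float)
    return r if r.shape==(3,3) else R.from_euler('xyz',r,degrees=True).as_matrix()
def ray(f,uv):
    K=np.array(f['K']); d=np.linalg.inv(K)@[uv[0],uv[1],1]
    return np.array(f['xyz']),rot(f)@np.array([d[0],-d[1],-d[2]])
def onz(f,uv,z):
    o,d=ray(f,uv); return o+d*(z-o[2])/d[2]
def tri(f1,u1,f2,u2):
    o1,d1=ray(f1,u1);o2,d2=ray(f2,u2);d1/=np.linalg.norm(d1);d2/=np.linalg.norm(d2)
    s=np.linalg.lstsq(np.c_[d1,-d2],o2-o1,rcond=None)[0]
    a=o1+s[0]*d1;b=o2+s[1]*d2
    return (a+b)/2,np.linalg.norm(a-b)
def px(f,p):
    c=rot(f).T@(np.array(p)-np.array(f['xyz'])); q=np.array(f['K'])@[c[0],-c[1],-c[2]]
    return q[:2]/q[2]
WH=np.array([560,420])
E
python3 - <<'E'
from h import *
for c in('side','top'):
    f=shot(c,c+'0'); print(c,f['xyz'],np.round(f['rotation'],3),np.round(f['K'],1).tolist(), [k for k in f])
    for n in ['jar_a','crate','cell_near','cell_far','card_edge','bin','clamp','handle_a','handle_b','tip_a','tip_b','mug','wax_tin','tape','jar_in','tin_in']:
        r=bot.spot_point(c,n); print(n,[(np.round(np.array(d['xy'])*WH,1).tolist(),round(d['p'],2)) for d in r[:5]])
s=bot.state();print(s, bot.tips_ahead)
a=cv2.imread('pics/side0.png');b=cv2.imread('pics/top0.png')
E
```

```text
pics
side [-0.05003073 -0.75151213  0.68129155] [ 58.256   0.722 -41.394] [[537.6, 0.0, 284.1], [0.0, 537.6, 217.2], [0.0, 0.0, 1.0]] ['img', 'K', 'xyz', 'rotation']
jar_a [([260.3, 288.2], 0.93), ([196.4, 241.4], 0.59), ([247.4, 208.8], 0.57)]
crate [([257.3, 217.1], 0.94)]
cell_near [([263.9, 221.7], 0.85), ([291.9, 229.9], 0.15)]
cell_far [([226.6, 199.3], 0.62)]
card_edge [([302.7, 187.8], 0.78), ([400.1, 327.6], 0.56)]
bin [([265.3, 219.8], 0.39), ([354.0, 261.2], 0.36)]
clamp [([405.2, 305.9], 0.97), ([368.8, 364.4], 0.75)]
handle_a [([418.8, 284.7], 0.95), ([359.1, 350.8], 0.83), ([396.5, 296.2], 0.7), ([381.9, 343.4], 0.7)]
handle_b [([418.8, 284.7], 0.95), ([359.1, 350.8], 0.83), ([396.5, 296.2], 0.7), ([381.9, 343.4], 0.7)]
tip_a [([401.5, 325.1], 0.97), ([369.1, 386.8], 0.94), ([364.9, 384.6], 0.92), ([406.2, 326.6], 0.86), ([258.0, 217.8], 0.51)]
tip_b [([401.5, 325.1], 0.97), ([369.1, 386.8], 0.94), ([364.9, 384.6], 0.92), ([406.2, 326.6], 0.86), ([258.0, 217.8], 0.51)]
mug [([221.7, 265.7], 0.7)]
wax_tin []
tape [([352.2, 259.1], 0.89), ([260.3, 289.1], 0.24)]
jar_in [(
[... 1224 characters left out ...]
77.5], 0.81), ([242.8, 172.7], 0.64)]
{'time_s': 1.7, 'q': array([6.15510135e+01, 5.96560282e+00, 5.57501942e+00, 8.96051568e+01,
       6.49136539e-04, 7.75272603e+01]), 'joint_vel': array([ 0.0049552 ,  0.00482311,  0.05021028, -0.02061344, -0.09087777,
        0.03617237]), 'effort': array([-1.01234007e-03, -5.56733179e+01,  5.03776217e+01,  3.29255154e-04,
       -4.03417262e-04,  2.48842730e-05]), 'ee_pos': array([0.16513864, 0.57685494, 0.25632066]), 'tool_rot': array([-8.99957006e+01, -2.86190665e-04, -1.59762467e+01]), 'wrist_force': array([-0.18338285, -0.34654302,  0.79422996]), 'wrist_torque': array([-0.00626607, -0.01676855, -0.01636562]), 'grip_width': 0.08511558673898503} 0.025
```

View pictures.

```bash
python3 - <<'E'
import cv2,numpy as np
a=cv2.imread('pics/side0.png');b=cv2.imread('pics/top0.png')
a=cv2.resize(a[150:420,150:510],(800,600),interpolation=cv2.INTER_CUBIC)
b=cv2.resize(b[120:300,130:490],(800,400),interpolation=cv2.INTER_CUBIC)
cv2.imwrite('pics/v1.png',a);cv2.imwrite('pics/v2.png',b)
E
```

```text
(no output)
```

View pics/v1.png

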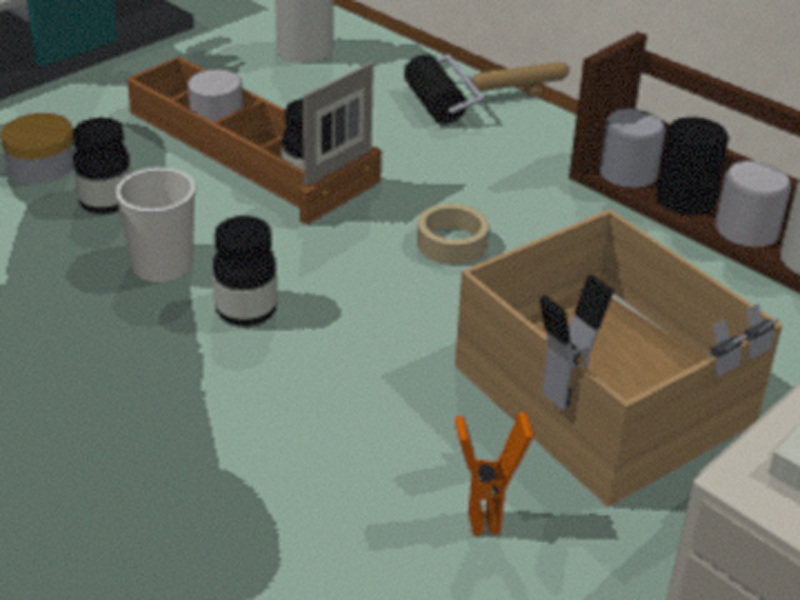

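View pics/v2.png

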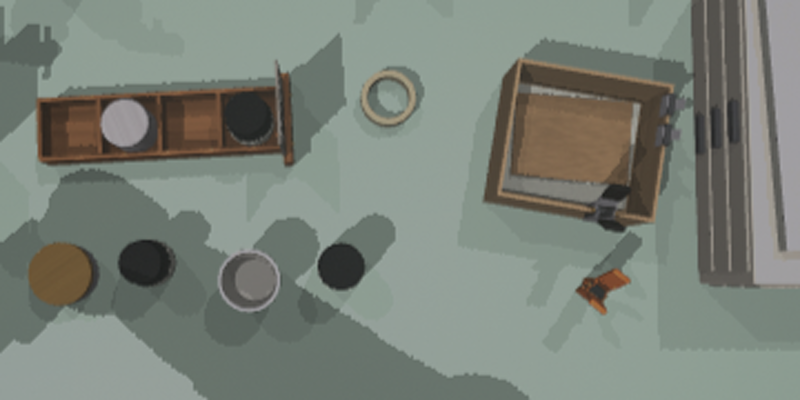

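Side crop: the loose jars are at (245,270) and (100,165), with the mug between them and the wax tin at the left. The carrier is at (250,140). Two things look like the clamp: the black-sleeved steel one on the bin's front rim at (570,340), and an orange one standing on the table at (490,470). The steel one on the rim fits the description. Top crop: jars at (340,266) and (145,262), empty cells at (190,122) and (70,127), clamp at (610,205), orange clamp at (603,290).

```bash
cat > m.py <<'E'
from h import *
import pickle
from scipy.optimize import least_squares
fs={c:{k:v for k,v in bot.grab_frame(c).items()} for c in('side','top')}
pickle.dump(fs,open('f.pkl','wb'))
def V(c,u,v): return (c,np.array([u,v])/(np.array([800/360,600/270]) if c=='side' else 800/360.)+([150,150] if c=='side' else [130,120]))
def P(c,u,v): return (c,np.array([u,v]))
def fit(obs,x0):
    def r(x):
        c,s=np.cos(x[2]),np.sin(x[2]); o=[]
        for (cam,uv),l in obs:
            o+=list(px(fs[cam],[x[0]+c*l[0]-s*l[1],x[1]+s*l[0]+c*l[1],l[2]])-uv)
        return np.array(o)
    q=least_squares(r,x0,loss='soft_l1'); return q.x,np.round(r(q.x).reshape(-1,2),1)
for n,o in {'crate':[(P('side',263.9,221.7),(0,-.036,.006)),(P('side',226.6,199.3),(0,.108,.006)),(P('top',218.3,180),(0,-.036,.006)),(P('top',163.8,178.5),(0,.108,.006)),
 (V('top',39,98),(.0385,.1465,.045)),(V('top',42,163),(-.0385,.1465,.045)),(V('side',130,80),(-.0385,.1465,.045)),(V('side',181,60),(.0385,.1465,.045)),(V('top',159,123),(-9,-9,0))][:8],
 'bin':[(V('top',520,60),(.08,.09,.1)),(V('top',676,87),(.08,-.09,.1)),(V('top',655,221),(-.08,-.09,.1)),(V('top',486,200),(-.08,.09,.1)),(V('side',462,272),(-.08,.09,.1)),(V('side',611,212),(.08,.09,.1)),(V('side',778,325),(.08,-.09,.1)),(V('side',627,404),(-.08,-.09,.1))]}.items():
    x,r=fit(o,[.5,0,0]); print(n,np.round(x[:2],4),np.degrees(x[2]).round(1));print(r.tolist())
    if n=='crate':
        for y in(-.036,.108): print('cell',np.round([x[0]-np.sin(x[2])*y,x[1]+np.cos(x[2])*y],4))
S,T=fs['side'],fs['top']
for nm,s,t in [('jar1',(260.3,288.2),(280.3,239.7)),('jar2',(196.4,241.4),(199.5,238.7))]:
    print(nm,onz(S,s,0).round(4),onz(T,t,0).round(4))
print('lid top',onz(T,V('top',341,266)[1],.08).round(4),onz(T,V('top',145,262)[1],.08).round(4))
for nm,s,t in [('clamp',(405.2,305.9),(403.4,214.8)),('ha',(418.8,284.7),(405,203.6)),('hb',(396.5,296.2),(404.2,222.2))]: 
    p,e=tri(S,s,T,t); print(nm,p.round(4),e.round(4))
print('clampz',onz(S,(405.2,305.9),.1055),onz(T,(403.4,214.8),.1055), 'card',onz(S,(302.7,187.8),.14),onz(T,(251.2,162.2),.14),onz(T,V('top',278,90)[1],.14))
E
python3 m.py
```

```text
crate [0.6191 0.1259] 0.3
[[0.8, -0.3], [1.6, -0.1], [0.2, 0.4], [2.4, 1.9], [0.6, -0.2], [-1.5, -0.8], [-3.0, -0.7], [-1.2, -1.4]]
cell [0.6193 0.0899]
cell [0.6184 0.2339]
bin [ 0.6021 -0.3685] -9.5
[[-0.0, -1.0], [-0.2, -1.1], [0.2, 0.6], [5.4, -2.3], [-1.1, -0.0], [-1.3, -1.1], [1.8, 0.2], [-1.0, 1.9]]
jar1 [ 0.4597 -0.0887  0.    ] [ 0.4574 -0.0815  0.    ]
jar2 [0.4576 0.1364 0.    ] [0.4588 0.1398 0.    ]
lid top [ 0.457  -0.0894  0.08  ] [0.4602 0.1351 0.08  ]
clamp [ 0.5196 -0.386   0.1112] 0.0018
ha [ 0.547  -0.3847  0.1377] 0.0038
hb [ 0.5003 -0.38    0.1381] 0.0006
clampz [ 0.52440733 -0.38196058  0.1055    ] [ 0.52061948 -0.38841363  0.1055    ] card [ 0.62973998 -0.02898465  0.14      ] [ 0.64450933 -0.009238    0.14      ] [ 0.64877108 -0.01870052  0.14      ]
```

```bash
python3 - <<'E'
import cv2,numpy as np
a=cv2.imread('pics/side0.png');b=cv2.imread('pics/top0.png')
z=lambda i,r,c,h,w,k:cv2.resize(i[r:r+h,c:c+w],(w*k,h*k),interpolation=cv2.INTER_LINEAR)
o=np.zeros((600,800,3),np.uint8)
o[:300,:720]=z(b,145,143,50,120,6)   # top crate
o[300:600,:380]=z(a,265,375,75,95,4)  # side clamp
o[300:580,400:780]=z(b,182,360,56,76,5) # top clamp
cv2.imwrite('pics/v3.png',np.clip(o*1.3,0,255).astype(np.uint8))
E
```

```text
(no output)
```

View pics/v3.png

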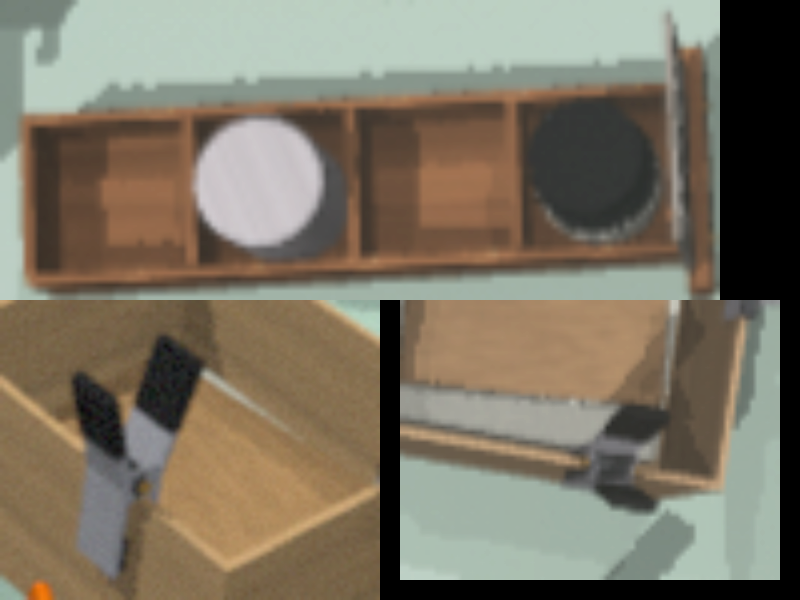

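Third picture: the enlarged crop confirms the black-sleeved steel clamp on the bin rim. In the top crop its coil is at (613,463), and in the side crop it is at (135,480). The carrier's dividers and rim and the card's top edge, (667,12) to (678,240), are clear enough to fit.

```bash
cat > m2.py <<'E'
from h import *
import pickle
from scipy.optimize import least_squares
fs=pickle.load(open('f.pkl','rb'));S,T=fs['side'],fs['top']
C=lambda u,v:('top',np.array([u,v])/6+[143,145])
V=lambda u,v:('side',np.array([u,v])/(800/360)+[150,150])
obs=[(C(24,117),(.0385,.1465,.045)),(C(28,273),(-.0385,.1465,.045))]
for y,a,b in((.072,(188,115),(194,266)),(0,(350,105),(357,258)),(-.072,(511,98),(518,250))):
    obs+=[(C(*a),(.036,y,.045)),(C(*b),(-.036,y,.045))]
obs+=[(V(130,80),(-.0385,.1465,.045)),(V(181,60),(.0385,.1465,.045))]
def r(x):
    c,s=np.cos(x[2]),np.sin(x[2]);o=[]
    for (cam,uv),l in obs: o+=list(px(fs[cam],[x[0]+c*l[0]-s*l[1],x[1]+s*l[0]+c*l[1],l[2]])-uv)
    return np.array(o)
q=least_squares(r,[.62,.12,0]);x=q.x;print(np.round(x,4),np.degrees(x[2]));print(np.round(r(x).reshape(-1,2),1).tolist())
W=lambda l:np.round([x[0]+np.cos(x[2])*l[0]-np.sin(x[2])*l[1],x[1]+np.sin(x[2])*l[0]+np.cos(x[2])*l[1]],4)
print('near',W((0,-.036)),'far',W((0,.108)))
e=[onz(T,C(*p)[1],.14) for p in((667,12),(678,240))];print('card top',e,(e[0]+e[1])/2)
e=[onz(S,V(*p)[1],.14) for p in((304,103),(373,67))];print('card side',e,(e[0]+e[1])/2)
E
python3 m2.py
```

```text
[0.6275 0.1273 0.0461] 2.641469338259421
[[0.1, -1.5], [-0.2, 1.1], [0.7, -1.4], [0.2, 0.2], [0.7, -0.7], [0.2, 0.5], [0.8, -0.6], [0.4, 0.7], [-2.1, -1.0], [-1.1, -2.1]]
near [0.6292 0.0913] far [0.6225 0.2352]
card top [array([ 0.6822253 , -0.01603872,  0.14      ]), array([ 0.58852388, -0.02156653,  0.14      ])] [ 0.63537459 -0.01880263  0.14      ]
card side [array([ 0.58104761, -0.03355551,  0.14      ]), array([ 0.67708169, -0.02602407,  0.14      ])] [ 0.62906465 -0.02978979  0.14      ]
```

```bash
cat > plan.py <<'E'
import sys
from h import *
# plan.py x y z yaw nrows(0=auto) : rows in tool frame (shift then turn) from present measured pose
def plan(x,y,z,yaw,n=0):
    s=bot.state();p=np.array(s['ee_pos']);r=R.from_euler('xyz',s['tool_rot'],degrees=True)
    t=R.from_euler('xyz',[-90,0,yaw],degrees=True);d=np.array([x,y,z])-p
    rv=(r.inv()*t).as_rotvec(degrees=True);n=int(n) or int(max(np.ceil(np.linalg.norm(d)/.0405),np.ceil(np.abs(rv).max()/7.1),1))
    print('t',round(s['time_s'],2),'p',p.round(4),s['tool_rot'].round(1),'F',s['wrist_force'].round(1),'w',round(s['grip_width'],4),'rows',n,'turn',np.round(rv/n,2))
    for i in range(n):
        print(np.round(r.inv().apply(d/n)*1000,1).tolist());r=r*R.from_rotvec(rv/n,degrees=True)
if __name__=='__main__': plan(*map(float,sys.argv[1:]))
E
python3 plan.py .4595 .1365 .165 -90
```

```text
t 1.8 p [0.1651 0.5769 0.2563] [-90.   0. -16.] F [-0.7  0.   0.1] w 0.0852 rows 14 turn [-0.    5.29 -0.  ]
[28.9, 6.5, -24.5]
[31.0, 6.5, -21.7]
[32.9, 6.5, -18.7]
[34.5, 6.5, -15.6]
[35.8, 6.5, -12.4]
[36.7, 6.5, -9.0]
[37.4, 6.5, -5.6]
[37.8, 6.5, -2.1]
[37.8, 6.5, 1.3]
[37.5, 6.5, 4.8]
[36.9, 6.5, 8.3]
[36.0, 6.5, 11.6]
[34.8, 6.5, 14.9]
[33.3, 6.5, 18.0]
```

servo_tool(series="85 29 6.5 -24.5 0 5.29 0;85 31 6.5 -21.7 0 5.29 0;85 33 6.5 -18.7 0 5.29 0;85 34.5 6.5 -15.6 0 5.29 0;85 36 6.5 -12.4 0 5.29 0;85 36.7 6.5 -9 0 5.29 0;85 37.4 6.5 -5.6 0 5.29 0;85 37.8 6.5 -2 0 5.29 0", force=40)

```text
time_s: 2.47
ee_pos: [0.3345, 0.3236, 0.2042]
tool_rot: [-90.0, -0.0, -58.5]
wrist_force: [0.5, 0.5, -0.1]
grip_width: 0.0849
```

servo_tool(series="85 37.8 6.5 1.3 0 5.29 0;85 37.5 6.5 4.8 0 5.29 0;85 37 6.5 8.3 0 5.29 0;85 36 6.5 11.6 0 5.29 0;85 35 6.5 15 0 5.29 0;85 33.3 6.5 18 0 5.29 0;85 0 0 0 0 0 0;85 0 0 0 0 0 0")

```text
time_s: 3.13
ee_pos: [0.4605, 0.1344, 0.1649]
tool_rot: [-90.1, 0.0, -90.2]
wrist_force: [0.0, 0.1, 0.5]
grip_width: 0.0849
```

```bash
python3 plan.py .4595 .1365 .068 -90 4; python3 - <<'E'
from h import *
f=shot('side','s1');t=shot('top','t1')
a=f['img'];b=t['img']
z=lambda i,r,c,h,w,k:cv2.resize(i[r:r+h,c:c+w],(w*k,h*k),interpolation=cv2.INTER_LINEAR)
o=np.zeros((600,800,3),np.uint8)
o[:600,:400]=z(a,150,140,150,100,4);o[:400,400:]=z(b,180,140,100,100,4)
for p in([.4595,.1365,.03],[.4595,.1365,.085],bot.state()['ee_pos']):print(p,px(f,p).round(1),px(t,p).round(1))
cv2.imwrite('pics/v4.png',o)
E
```

```text
t 3.13 p [0.4605 0.1344 0.1649] [-90.1   0.  -90.2] F [0.  0.1 0.5] w 0.0849 rows 4 turn [ 0.01 -0.06 -0.  ]
[-0.5, 24.2, -0.2]
[-0.5, 24.2, -0.2]
[-0.5, 24.2, -0.2]
[-0.5, 24.2, -0.2]
[0.4595, 0.1365, 0.03] [195.7 229.9] [198.5 238.4]
[0.4595, 0.1365, 0.085] [193.2 208.7] [194.3 238.1]
[0.45977971 0.13633245 0.16543711] [189.5 175.7] [187.3 237.7]
```

View pics/v4.png

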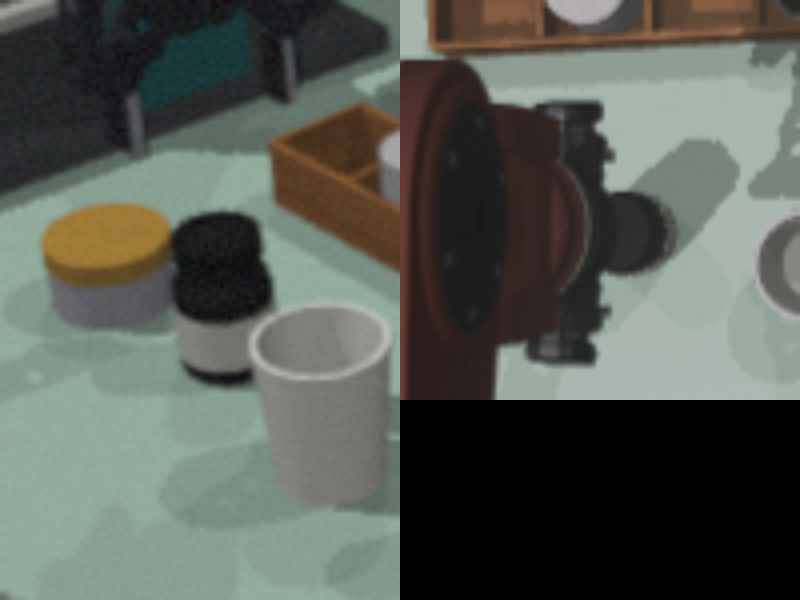

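View 4: the open fingers straddle the second loose jar. In the side crop they are at (138,155) and (290,103), with the lid centred at (217,232). The predicted lid centre agrees to about 1 px, so I'm descending.

servo_tool(series="85 0 25 -0.2 0 0 0;85 0 25 -0.2 0 0 0;85 0 25 0 0 0 0;85 0 22 0 0 0 0;85 0 0 0 0 0 0;50 0 0 0 0 0 0;40 0 0 0 0 0 0;40 0 0 0 0 0 0", force=40)

```text
time_s: 3.9
ee_pos: [0.4611, 0.1365, 0.0707]
tool_rot: [-89.8, 0.0, -90.0]
wrist_force: [-4.7, 0.4, 7.1]
grip_width: 0.0535
```

servo_tool(series="40 0 0 0 0 0 0;40 0 0 0 0 0 0;40 0 0 0 0 0 0")

```text
time_s: 4.15
ee_pos: [0.461, 0.1364, 0.0708]
tool_rot: [-89.8, 0.0, -90.0]
wrist_force: [-1.5, 2.3, 6.7]
grip_width: 0.0534
```

servo_tool(series="75 0 0 0 0 0 0;75 0 -7 0 0 0 0;75 0 -7 0 0 0 0;75 0 0 0 0 0 0;40 0 0 0 0 0 0;40 0 0 0 0 0 0;40 0 0 0 0 0 0;40 0 0 0 0 0 0")

```text
time_s: 4.82
ee_pos: [0.46, 0.136, 0.0827]
tool_rot: [-90.0, 0.0, -90.0]
wrist_force: [-0.5, -0.6, 5.3]
grip_width: 0.0487
```

servo_tool(series="40 0 0 0 0 0 0;40 0 0 0 0 0 0;40 0 0 0 0 0 0")

```text
time_s: 5.07
ee_pos: [0.46, 0.136, 0.0827]
tool_rot: [-90.0, 0.0, -90.0]
wrist_force: [0.2, -0.1, 5.2]
grip_width: 0.0486
```

servo_tool(series="40 0 -5 0 0 0 0;40 0 -10 0 0 0 0;40 0 -15 0 0 0 0;40 0 -20 0 0 0 0;40 0 -20 0 0 0 0;40 0 -20 0 0 0 0;40 0 0 0 0 0 0;40 0 0 0 0 0 0", force=50)

```text
time_s: 5.73
ee_pos: [0.4602, 0.136, 0.1732]
tool_rot: [-89.9, 0.0, -90.0]
wrist_force: [0.5, -0.1, -2.9]
grip_width: 0.0482
```

```bash
python3 plan.py .6225 .2352 .172 -87.4
```

```text
t 5.73 p [0.4602 0.136  0.1732] [-89.9   0.  -90. ] F [ 0.5 -0.1 -2.9] w 0.0482 rows 5 turn [-0.02 -0.53 -0.  ]
[-19.9, 0.3, 32.4]
[-19.6, 0.3, 32.6]
[-19.3, 0.3, 32.8]
[-19.0, 0.3, 33.0]
[-18.7, 0.3, 33.1]
```

servo_tool(series="40 -20 0 32.4 0 -0.5 0;40 -19.6 0 32.6 0 -0.5 0;40 -19.3 0 32.8 0 -0.5 0;40 -19 0 33 0 -0.5 0;40 -18.7 0 33 0 -0.5 0;40 0 0 0 0 0 0;40 0 0 0 0 0 0;40 0 0 0 0 0 0")

```text
time_s: 6.4
ee_pos: [0.6207, 0.2352, 0.1703]
tool_rot: [-90.2, -0.0, -87.5]
wrist_force: [-0.4, 0.3, -2.0]
grip_width: 0.0486
```

```bash
python3 plan.py .6225 .2352 .110 -87.4 4; python3 - <<'E'
from h import *
f=shot('side','s2');t=shot('top','t2')
a=f['img'];b=t['img']
z=lambda i,r,c,h,w,k:cv2.resize(i[r:r+h,c:c+w],(w*k,h*k),interpolation=cv2.INTER_LINEAR)
o=np.zeros((600,800,3),np.uint8)
for n in('jar_a','cell_far'): print(n,[((np.array(d['xy'])*WH).round(1),round(d['p'],2)) for d in bot.spot_point('side',n)])
p=bot.state()['ee_pos']
B=p-[0,0,.0825]
print('bottom pred',B.round(4),px(f,B),'tcp',px(f,p))
for q in ([.6225,.2352,.006],[.6225,.2352,.045]): print(px(f,q))
o[:600,:600]=z(a,120,170,100,100,6);o[:200,600:]=z(b,140,130,80,80,5)[:200,:200]
cv2.imwrite('pics/v5.png',np.clip(o*1.4,0,255).astype(np.uint8))
E
```

```text
t 6.4 p [0.6207 0.2352 0.1703] [-90.2  -0.  -87.5] F [-0.4  0.3 -2. ] w 0.0486 rows 4 turn [ 0.05 -0.03  0.01]
[0.0, 15.1, 0.5]
[0.0, 15.1, 0.5]
[0.0, 15.1, 0.5]
[0.0, 15.1, 0.5]
jar_a [(array([225.6, 170.2]), 0.86), (array([260.9, 286. ]), 0.63), (array([402.5, 306.3]), 0.24)]
cell_far [(array([226.9, 197.6]), 0.82)]
bottom pred [0.6213 0.2349 0.0909] [226.51395141 168.60717212] tcp [224.11550335 137.37066557]
[229.15110768 198.46158141]
[228.11529492 184.90294733]
```

View pics/v5.png

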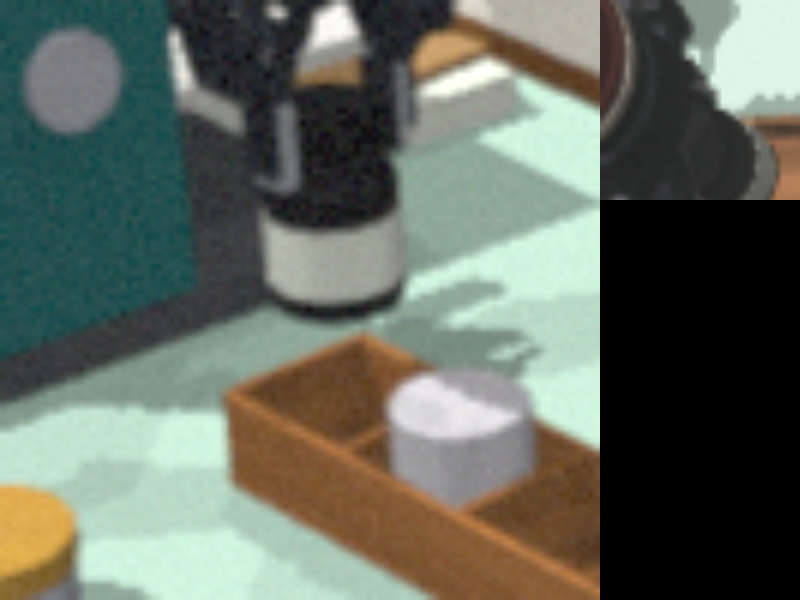

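View 5: the jar is held upright, with its body centre at about (333,300), above the far cell. The cell's rim corners are (232,393) and (367,338). Next I check the cell's position from both views.

```bash
python3 - <<'E'
from h import *
import pickle
fs=pickle.load(open('f.pkl','rb'));S,T=fs['side'],fs['top']
for p in((232,393),(367,338)): print('side corner',onz(S,np.array(p)/6+[170,120],.045).round(4))
for p in((24,117),(28,273)): print('top corner',onz(T,np.array(p)/6+[143,145],.045).round(4))
# other side points: v1 rim at card end near corner, tin_in top
V=lambda u,v:np.array([u,v])/(800/360)+150
# sharper: brown mask in top, rim
b=cv2.imread('pics/top0.png').astype(float);a=cv2.imread('pics/side0.png').astype(float)
print('col profile top row170..188 at far end (R-B)');
print((b[172:190,140:158,2]-b[172:190,140:158,0]).mean(0).round(0))
print((b[155:203,155:168,2]-b[155:203,155:168,0]).mean(1).round(0))
print('mid cell near',(b[150:203,212:226,2]-b[150:203,212:226,0]).mean(1).round(0))
E
```

```text
side corner [0.5849 0.2657 0.045 ]
side corner [0.6559 0.2675 0.045 ]
top corner [0.6551 0.2756 0.045 ]
top corner [0.5852 0.2715 0.045 ]
col profile top row170..188 at far end (R-B)
[-5. -5. -5. -5. -5. -4. 12. 57. 42. 15. 16. 16. 18. 31. 34. 34. 34. 34.]
[-5. -6. -5. -5. -5. -4. -4. -0. 28. 57. 28. 23. 26. 37. 39. 36. 35. 37.
 39. 42. 49. 50. 50. 49. 46. 45. 47. 48. 48. 48. 45. 38. 37. 38. 42. 52.
 57. 24. 14.  2. -5. -4. -4. -4. -4. -3. -3. -4.]
mid cell near [-5. -5. -5. -5. -5. -5. -4. -3. -3.  0. 27. 59. 31. 24. 26. 36. 41. 41.
 42. 44. 46. 48. 54. 60. 60. 58. 59. 59. 56. 53. 54. 54. 50. 37. 37. 39.
 43. 54. 59. 25. 15.  3. -4. -5. -5. -5. -5. -5. -5. -5. -6. -5. -5.]
```

```bash
python3 - <<'E'
from h import *
import pickle
fs=pickle.load(open('f.pkl','rb'));S,T=fs['side'],fs['top']
print('jar bottom by side',onz(S,(225.5,169.5),.0895).round(4))
print('far x',onz(T,(161,177.2),.045).round(4),'near x',onz(T,(219,174.3),.045).round(4),'y edge',onz(T,(146.3,180),.045).round(4))
# outline of jar base in side: predict silhouette edges for jar at known pos z .0895
for c in([.6213,.2349],):
    a=np.linspace(0,2*np.pi,60)
    for z in(.0895,.11):
        q=np.array([px(S,[c[0]+.028*np.cos(t),c[1]+.028*np.sin(t),z]) for t in a]);print(z,'u',q[:,0].min(),q[:,0].max(),'v',q[:,1].min(),q[:,1].max())
im=cv2.imread('pics/s2.png').astype(int)
g=im.sum(2)//3
for r in(158,162,166): print(r,g[r,208:245])
print('col 225 rows',g[160:180,225])
# far end outer rim in top: divider edges along row ~183 (R-B)
b=cv2.imread('pics/top0.png').astype(int);print((b[182,143:270,2]-b[182,143:270,0]))
# crate rim corner in s2
print([ (r,(im[r,200:240,2]-im[r,200:240,0]).tolist()) for r in (186,190)])
E
```

```text
jar bottom by side [0.6181 0.235  0.0895]
far x [0.6211 0.2372 0.045 ] near x [0.6299 0.083  0.045 ] y edge [0.6133 0.2761 0.045 ]
0.0895 u 215.1060422626468 238.00485739750312 v 164.06330730518377 174.3370935002579
0.11 u 214.42962970982896 237.51945308065802 v 156.59769320667047 166.68117855740365
158 [ 50  45  42  45  46  76 108 124 124 106  88  80  75  69  61  61  62  69
  70  74  73  82  98 107 109 108 107 103  94 102 109 112 114 112 110 111
 111]
162 [ 45  47  46  49  42  57  97 125 130 129 124 126 119 119 119 115 114 116
 112 113 113 113 113 115 112 110 106 103  97  96  99 102  99 101 101 105
 108]
166 [ 45  38  41  44  39  41  90 122 126 126 123 125 124 120 117 116 116 117
 112 113 113 115 116 116 115 110 108 100  77  84 129 161 161 162 162 161
 162]
col 225 rows [113 117 116 114 119 115 117 115 116 109  78  30  22  49  86 113 108  93
  73  55]
[-5 -6 -5 14 57 46 15 16 16 18 31 36 36 36 36 36 36 41 58 57 58 58 58 58
 57 57 57 57 57 53 52 57 40 12  5  1  1  1  2  2  1  1  2  2  2  2  3  2
  1  2  1  0  1  1  1  0  2 18 54 54 16 16 25 33 33 33 33 33 33 39 51 51
 51 52 51 51 51 52 52 52 51 47 46 46 47 50 49 11 17 27 28 27 20  6  1  0
  0  0 -1 -1  0  0  1  0  3  3  3  6 20 27 28 24 16  7  4 16 34 35  9 -3
 -4 -4 -4 -4 -4 -4 -4]
[(186, [-5, -7, -4, -9, -7, -7, 0, 37, 70, 76, 78, 61, 49, 48, 37, 45, 38, 44, 40, 43, 45, 42, 47, 46, 50, 46, 52, 44, 42, 43, 34, 40, 40, 45, 34, 10, -3, 0, -3, -1]), (190, [-8, -13, -8, -12, -10, -12, -10, 0, 41, 58, 53, 50, 54, 62, 56, 66, 71, 67, 62, 55, 51, 52, 49, 45, 41, 46, 42, 46, 36, 39, 39, 44, 43, 45, 22, 1, 1, 2, -1, -1])]
```

servo_tool(series="40 1.5 10 0.5 0 0 0;40 1.5 12 0.5 0 0 0;40 0 12 0 0 0 0;40 0 5 0 0 0 0;40 0 0 0 0 0 0;40 0 0 0 0 0 0")

```text
time_s: 7.1
ee_pos: [0.6225, 0.2323, 0.1325]
tool_rot: [-90.1, -0.0, -87.5]
wrist_force: [-0.2, 0.3, -2.2]
grip_width: 0.0485
```

```bash
python3 - <<'E'
from h import *
f=shot('side','s3');p=bot.state()['ee_pos'];print(p.round(4),bot.state()['wrist_force'].round(1))
a=np.linspace(0,2*np.pi,90)
k=8;u0,v0=195,150
im=np.clip(cv2.resize(f['img'][v0:v0+75,u0:u0+90],None,fx=k,fy=k,interpolation=cv2.INTER_CUBIC)*1.6,0,255).astype(np.uint8)
def dr(P,c,cl=True): 
    q=np.array([(px(f,x)+.5-[u0,v0])*k for x in P],np.int32); cv2.polylines(im,[q],cl,c,1)
B=p-[0,0,.0825]
for z in(0,.02): dr([B+[.028*np.cos(t),.028*np.sin(t),z] for t in a],(0,0,255))
th=.046;c,s=np.cos(th),np.sin(th)
for cx,cy,col in((.6222,.2365,(0,255,0)),(.6222,.228,(255,0,0))):
    dr([[cx+c*x-s*y,cy+s*x+c*y,.045] for x,y in((.0335,.0335),(.0335,-.0335),(-.0335,-.0335),(-.0335,.0335))],col)
cv2.imwrite('pics/v6.png',im)
E
```

```text
[0.6229 0.2324 0.1333] [ 0.   0.6 -0.9]
```

View pics/v6.png

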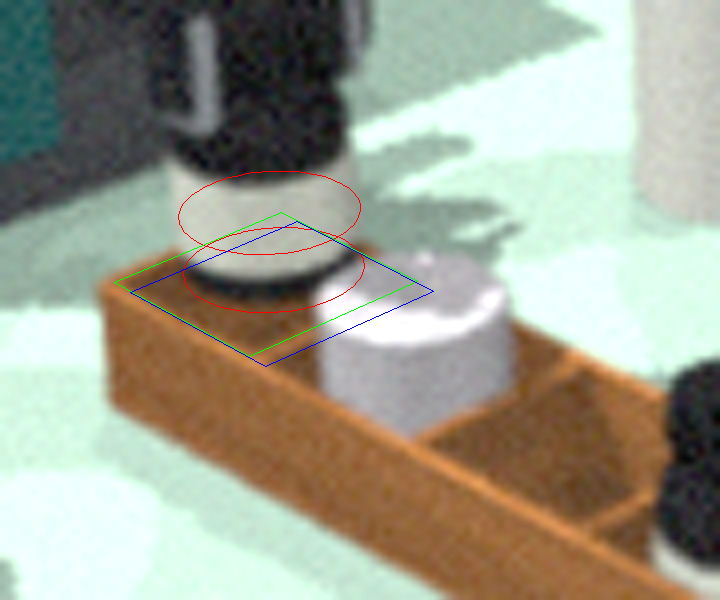

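View 6: the jar base is centred at about (266,256). That is (-8,-14) crop px from the robot-based overlay, which comes from camera bias. The blue cell outline matches the picture's rim, so relative to the jar the cell lies about 5 mm farther in -y and 1 mm in -x.

servo_tool(series="40 2.5 0 -0.5 0 0 0;40 2.5 0 -0.5 0 0 0;40 0 4 0 0 0 0;40 0 4 0 0 0 0;40 0 3 0 0 0 0;40 0 0 0 0 0 0")

```text
time_s: 7.65
ee_pos: [0.6216, 0.2273, 0.1211]
tool_rot: [-90.1, -0.0, -87.5]
wrist_force: [0.1, -0.3, -2.9]
grip_width: 0.0486
```

servo_tool(series="40 0 6 0 0 0 0;40 0 6 0 0 0 0;40 0 6 0 0 0 0;40 0 6 0 0 0 0;40 0 4 0 0 0 0;40 0 2 0 0 0 0;40 0 0 0 0 0 0;40 0 0 0 0 0 0")

```text
time_s: 8.32
ee_pos: [0.6222, 0.2274, 0.0923]
tool_rot: [-90.0, 0.0, -87.5]
wrist_force: [-0.1, -0.4, -2.6]
grip_width: 0.0485
```

servo_tool(series="40 0 1.5 0 0 0 0;40 0 1 0 0 0 0;40 0 1 0 0 0 0;40 0 1 0 0 0 0;40 0 0.5 0 0 0 0;40 0 0 0 0 0 0")

```text
time_s: 8.82
ee_pos: [0.6225, 0.2275, 0.0888]
tool_rot: [-89.9, 0.0, -87.5]
wrist_force: [-2.6, -0.1, 6.5]
grip_width: 0.0481
```

servo_tool(series="60 0 0 0 0 0 0;80 0 0 0 0 0 0;80 0 0 0 0 0 0;80 0 -10 0 0 0 0;80 0 -20 0 0 0 0;80 0 -30 0 0 0 0;80 0 -30 0 0 0 0;80 0 0 0 0 0 0")

```text
time_s: 9.48
ee_pos: [0.6249, 0.2278, 0.1853]
tool_rot: [-89.5, 0.1, -87.5]
wrist_force: [0.6, -0.1, 0.6]
grip_width: 0.0798
```

```bash
python3 plan.py .459 -.090 .178 -90; python3 - <<'E'
from h import *
f=shot('side','s4')
for n in('jar_a',): print([((np.array(d['xy'])*WH).round(1),round(d['p'],2),onz(f,np.array(d['xy'])*WH,.006).round(4)) for d in bot.spot_point('side',n)])
print('near rim check: dividers')
E
```

```text
t 9.48 p [0.6249 0.2278 0.1853] [-89.5   0.1 -87.5] F [ 0.6 -0.1  0.6] w 0.0798 rows 9 turn [-0.06  0.27 -0.01]
[34.5, 0.6, -19.9]
[34.6, 0.6, -19.8]
[34.7, 0.6, -19.6]
[34.8, 0.7, -19.4]
[34.9, 0.7, -19.3]
[35.0, 0.7, -19.1]
[35.0, 0.7, -18.9]
[35.1, 0.8, -18.8]
[35.2, 0.8, -18.6]
[(array([260.2, 284.5]), 0.94, array([ 0.4623, -0.0855,  0.006 ])), (array([230.7, 200.3]), 0.75, array([0.6198, 0.225 , 0.006 ])), (array([421.2, 328. ]), 0.65, array([ 0.5972, -0.374 ,  0.006 ]))]
near rim check: dividers
```

servo_tool(series="85 34.5 0.6 -19.9 0 0.27 0;85 34.6 0.6 -19.8 0 0.27 0;85 34.7 0.6 -19.6 0 0.27 0;85 34.8 0.7 -19.4 0 0.27 0;85 34.9 0.7 -19.3 0 0.27 0;85 35 0.7 -19 0 0.27 0;85 35 0.7 -18.9 0 0.27 0;85 35 0.8 -18.5 0 0.27 0")

```text
time_s: 10.25
ee_pos: [0.4735, -0.0562, 0.1707]
tool_rot: [-90.1, 0.0, -89.7]
wrist_force: [0.4, 0.3, 0.7]
grip_width: 0.085
```

servo_tool(series="85 33 0.8 -18 0 0.27 0;85 0 0 0 0 0 0;85 0 0 0 0 0 0;85 0 0 0 0 0 0")

```text
time_s: 10.58
ee_pos: [0.4572, -0.088, 0.1705]
tool_rot: [-90.0, 0.0, -90.0]
wrist_force: [0.1, 0.5, -0.6]
grip_width: 0.0854
```

```bash
python3 plan.py .460 -.087 .083 -90 4; python3 - <<'E'
from h import *
f=shot('side','s5')
k=6;u0,v0=205,195
im=np.clip(cv2.resize(f['img'][v0:v0+100,u0:u0+110],None,fx=k,fy=k,interpolation=cv2.INTER_CUBIC)*1.6,0,255).astype(np.uint8)
p=bot.state()['ee_pos'];print(p)
for q in(p-[0,0,.012],[.46,-.087,.085],[.46,-.087,0]): cv2.circle(im,tuple(int(v) for v in (px(f,q)+.5-[u0,v0])*k),4,(0,0,255),-1)
cv2.imwrite('pics/v7.png',im)
E
```

```text
t 10.58 p [ 0.4572 -0.088   0.1705] [-90.   0. -90.] F [ 0.1  0.5 -0.6] w 0.0854 rows 4 turn [ 0.01 -0.   -0.01]
[-0.2, 21.9, 0.7]
[-0.2, 21.9, 0.7]
[-0.2, 21.9, 0.7]
[-0.3, 21.9, 0.7]
[ 0.4573881  -0.08750291  0.17054314]
```

View pics/v7.png

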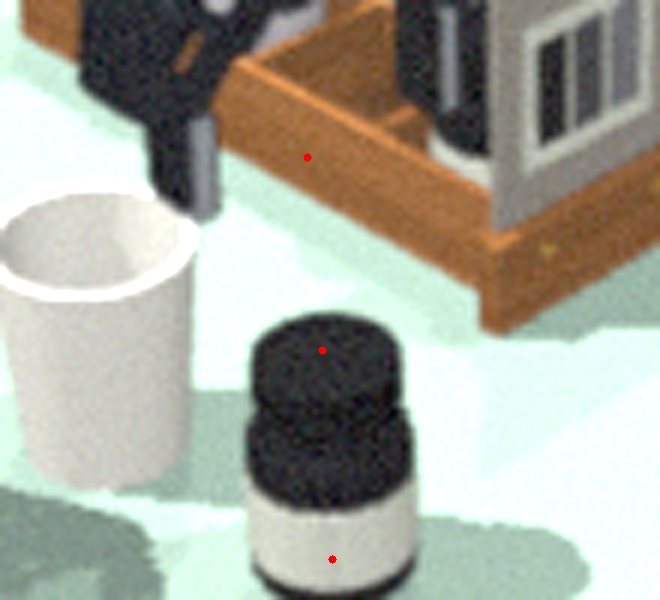

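View 7: the fingers straddle the jar, with tips at about (190,215) and (470,110) and the lid centred at (327,350). They line up within about 2 mm.

servo_tool(series="85 -0.5 22 0.7 0 0 0;85 -0.5 22 0.7 0 0 0;85 -0.5 22 0.3 0 0 0;85 0 21.5 0 0 0 0;85 0 0 0 0 0 0;40 0 0 0 0 0 0;40 0 0 0 0 0 0;40 0 0 0 0 0 0")

```text
time_s: 11.3
ee_pos: [0.4601, -0.0868, 0.0852]
tool_rot: [-89.9, -0.0, -89.9]
wrist_force: [-0.8, -0.3, 1.3]
grip_width: 0.0508
```

servo_tool(series="40 0 0 0 0 0 0;40 0 0 0 0 0 0;40 0 0 0 0 0 0;40 0 -0 0 0 0 0")

```text
time_s: 11.63
ee_pos: [0.4601, -0.0872, 0.0855]
tool_rot: [-89.9, -0.1, -90.0]
wrist_force: [-2.0, 1.2, 6.2]
grip_width: 0.0485
```

servo_tool(series="40 0 -5 0 0 0 0;40 0 -10 0 0 0 0;40 0 -15 0 0 0 0;40 0 -20 0 0 0 0;40 0 -20 0 0 0 0;40 0 -20 0 0 0 0;40 0 -10 0 0 0 0;40 0 0 0 0 0 0")

```text
time_s: 12.3
ee_pos: [0.4603, -0.0874, 0.1867]
tool_rot: [-89.8, -0.1, -90.0]
wrist_force: [0.1, -0.4, -2.3]
grip_width: 0.0485
```

```bash
python3 plan.py .6285 .083 .1835 -87.4
```

```text
t 12.3 p [ 0.4603 -0.0874  0.1867] [-89.8  -0.1 -90. ] F [ 0.1 -0.4 -2.3] w 0.0485 rows 6 turn [-0.04 -0.43  0.02]
[-28.4, 0.6, 28.0]
[-28.2, 0.6, 28.3]
[-28.0, 0.6, 28.5]
[-27.7, 0.6, 28.7]
[-27.5, 0.6, 28.9]
[-27.3, 0.5, 29.1]
```

servo_tool(series="40 -28.4 0 28 0 -0.43 0;40 -28.2 0 28.3 0 -0.43 0;40 -28 0 28.5 0 -0.43 0;40 -27.7 0 28.7 0 -0.43 0;40 -27.5 0 28.9 0 -0.43 0;40 -27.3 0 29 0 -0.43 0;40 0 0 0 0 0 0;40 0 0 0 0 0 0")

```text
time_s: 12.97
ee_pos: [0.627, 0.0852, 0.1806]
tool_rot: [-90.2, 0.0, -87.2]
wrist_force: [-0.7, -0.1, -1.6]
grip_width: 0.0483
```

servo_tool(series="40 0 10 0 0 0 0;40 0 15 0 0 0 0;40 0 15 0 0 0 0;40 0 5 0 0 0 0;40 0 0 0 0 0 0;40 0 0 0 0 0 0")

```text
time_s: 13.47
ee_pos: [0.6268, 0.083, 0.1389]
tool_rot: [-90.0, 0.0, -87.4]
wrist_force: [0.4, 0.0, -1.5]
grip_width: 0.0484
```

```bash
python3 - <<'E'
from h import *
f=shot('side','s6');p=bot.state()['ee_pos'];print(p.round(4),bot.state()['wrist_force'].round(1))
a=np.linspace(0,2*np.pi,90)
k=8;u0,v0=205,150
im=np.clip(cv2.resize(f['img'][v0:v0+75,u0:u0+95],None,fx=k,fy=k,interpolation=cv2.INTER_CUBIC)*1.6,0,255).astype(np.uint8)
def dr(P,c,cl=True): 
    q=np.array([(px(f,x)+.5-[u0,v0])*k for x in P],np.int32); cv2.polylines(im,[q],cl,c,1)
B=p-[0,0,.0855]
dr([B+[.028*np.cos(t),.028*np.sin(t),0] for t in a],(0,0,255))
th=.046;c,s=np.cos(th),np.sin(th)
for Y in(0,-.144):
  cx,cy=.6222-s*Y,.228+c*Y
  dr([[cx+c*x-s*y,cy+s*x+c*y,.045] for x,y in((.0335,.0335),(.0335,-.0335),(-.0335,-.0335),(-.0335,.0335))],(255,0,0))
cv2.imwrite('pics/v8.png',im)
E
```

```text
[0.6273 0.0831 0.1396] [ 1.2  0.4 -2.4]
```

View pics/v8.png

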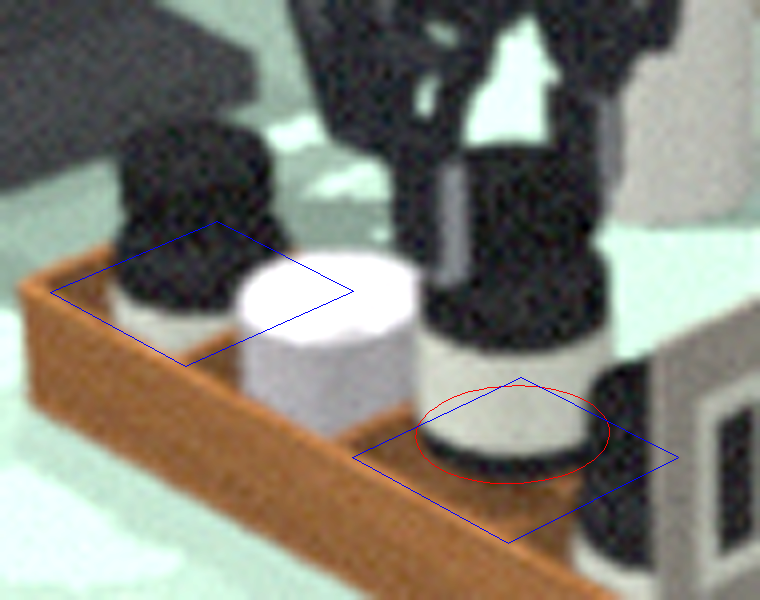

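View 8: the first jar stands in the far cell, and the second hovers with its base at about (513,431). Dropped to rim height that is (514,467), against the near cell's centre at (516,460). It is aligned, so I'm lowering.

servo_tool(series="40 0 5 0 0 0 0;40 0 5 0 0 0 0;40 0 5 0 0 0 0;40 0 5 0 0 0 0;40 0 0 0 0 0 0")

```text
time_s: 13.93
ee_pos: [0.6307, 0.0864, 0.1273]
tool_rot: [-89.3, 0.2, -87.3]
wrist_force: [-10.6, 13.8, 46.0]
grip_width: 0.0486
```

servo_tool(series="40 0 -8 0 0 0 0;40 0 -8 0 0 0 0;40 0 0 0 0 0 0;40 0 0 0 0 0 0")

```text
time_s: 14.27
ee_pos: [0.6273, 0.0834, 0.1344]
tool_rot: [-90.0, -0.0, -87.4]
wrist_force: [0.1, -0.1, -2.6]
grip_width: 0.0482
```

```bash
python3 - <<'E'
from h import *
f=shot('side','s7');p=bot.state()['ee_pos'];print(p.round(4),bot.state()['wrist_force'].round(1),bot.state()['tool_rot'].round(2))
a=np.linspace(0,2*np.pi,90)
k=8;u0,v0=235,150
im=np.clip(cv2.resize(f['img'][v0:v0+75,u0:u0+85],None,fx=k,fy=k,interpolation=cv2.INTER_CUBIC)*2.2,0,255).astype(np.uint8)
def dr(P,c,cl=True): 
    q=np.array([(px(f,x)+.5-[u0,v0])*k for x in P],np.int32); cv2.polylines(im,[q],cl,c,1)
B=p-[0,0,.0855]
dr([B+[.028*np.cos(t),.028*np.sin(t),0] for t in a],(0,0,255))
dr([[B[0]+.028*np.cos(t),B[1]+.028*np.sin(t),.045] for t in a],(255,0,255))
th=.046;c,s=np.cos(th),np.sin(th)
for Y in(-.144,):
  cx,cy=.6222-s*Y,.228+c*Y
  dr([[cx+c*x-s*y,cy+s*x+c*y,.045] for x,y in((.0335,.0335),(.0335,-.0335),(-.0335,-.0335),(-.0335,.0335))],(255,0,0))
cv2.imwrite('pics/v9.png',im)
E
```

```text
[0.6269 0.0835 0.1337] [ 0.8 -0.6 -2.3] [-9.006e+01  1.000e-02 -8.740e+01]
```

View pics/v9.png

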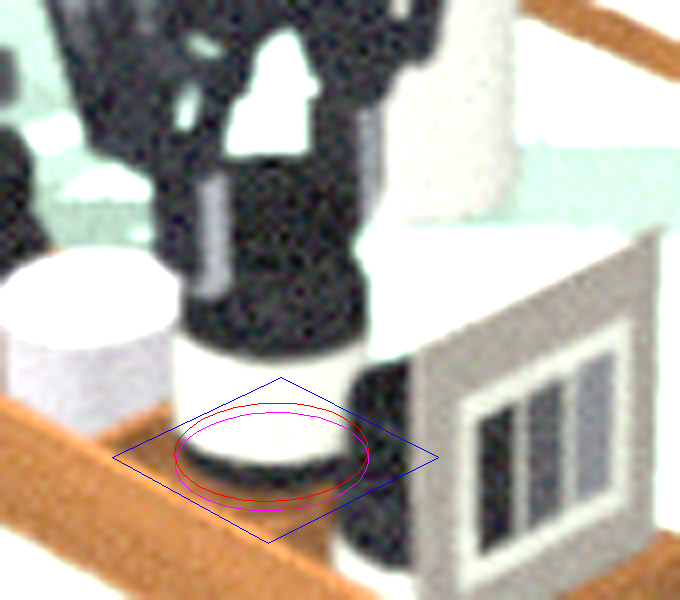

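View 9: the divider's near edge, around (165,410), lies about 15 crop px above the blue outline. So the cell is about 5 mm farther in +y than assumed, which agrees with the +y contact force. Shifting +y.

servo_tool(series="40 -2.5 0 0.5 0 0 0;40 -2.5 0 0 0 0 0;40 0 0 0 0 0 0;40 0 3 0 0 0 0;40 0 3 0 0 0 0;40 0 2 0 0 0 0;40 0 0 0 0 0 0")

```text
time_s: 14.9
ee_pos: [0.6276, 0.0891, 0.1273]
tool_rot: [-90.0, 0.0, -87.4]
wrist_force: [-3.1, 1.9, 5.9]
grip_width: 0.0485
```

servo_tool(series="40 0 -4 0 0 0 0;40 -2 0 -3 0 0 0;40 0 0 0 0 0 0;40 0 2 0 0 0 0;40 0 2 0 0 0 0;40 0 2 0 0 0 0;40 0 0 0 0 0 0;40 0 0 0 0 0 0")

```text
time_s: 15.57
ee_pos: [0.6248, 0.0905, 0.1268]
tool_rot: [-89.9, -0.0, -87.4]
wrist_force: [-4.7, 0.2, 15.1]
grip_width: 0.0487
```

servo_tool(series="40 0 -5 0 0 0 0;40 0 -5 0 0 0 0;40 0 0 0 0 0 0;40 0 0 0 0 0 0", force=80)

```text
time_s: 15.9
ee_pos: [0.6245, 0.0905, 0.1345]
tool_rot: [-90.0, 0.0, -87.4]
wrist_force: [-0.6, -0.3, -2.7]
grip_width: 0.0475
```

```bash
cat > fitc.py <<'E'
from h import *
import pickle
from scipy.optimize import minimize
fs=pickle.load(open('f.pkl','rb'))
def edges():
    L=[];q=.0335;o=.0385;h=.045
    L+=[((-o,-.14,h),(-o,.1465,h)),((-o,.1465,h),(o,.1465,h)),((-o,.1465,0),(-o,.1465,h)),((-o,-.14,0),(-o,.1465,0)),((-q,-.03,h),(-q,-.0025-.0000,h))]
    for yc in(.108,-.036):
        L+=[((q,yc-q,h),(q,yc+q,h)),((-q,yc-q,h),(-q,yc+q,h)),((-q,yc+q,h),(q,yc+q,h))]
    L+=[((o,.01,h),(o,.05,h)),((o,.09,h),(o,.1465,h))]
    return L
def run(cam,img,x0,L):
    g=cv2.GaussianBlur(img,(0,0),.7).astype(np.float32)
    f=fs[cam]
    def samp(P):return cv2.remap(g,P[:,0].astype(np.float32)[None],P[:,1].astype(np.float32)[None],cv2.INTER_LINEAR)[0]
    def sc(x):
        c,s=np.cos(x[2]),np.sin(x[2]);t=0;n=0
        w=lambda l:px(f,[x[0]+c*l[0]-s*l[1],x[1]+s*l[0]+c*l[1],l[2]])
        for a,b in L:
            a,b=w(a),w(b);d=b-a;m=int(np.linalg.norm(d))+2;nn=np.array([-d[1],d[0]])/np.linalg.norm(d)
            P=a+np.linspace(.05,.95,m)[:,None]*d
            t+=np.minimum(np.abs(samp(P+nn*.8)-samp(P-nn*.8)).sum(1),90).sum();n+=m
        return -t/n
    best=min(((sc((x0[0]+i*.002,x0[1]+j*.002,t)),x0[0]+i*.002,x0[1]+j*.002,t) for i in range(-5,6) for j in range(-6,7) for t in(.03,.04,.05,.06)))
    r=minimize(sc,best[1:],method='Nelder-Mead',options=dict(initial_simplex=[best[1:],np.add(best[1:],(.001,0,0)),np.add(best[1:],(0,.001,0)),np.add(best[1:],(0,0,.01))]))
    x=r.x;W=lambda y:np.round([x[0]-np.sin(x[2])*y,x[1]+np.cos(x[2])*y],4)
    print(cam,x.round(4),'deg',np.degrees(x[2]).round(2),'near',W(-.036),'far',W(.108),'score',r.fun);return x
L=edges()
xs=run('side',cv2.imread('pics/side0.png'),(.6275,.124),L)
xt=run('top',cv2.imread('pics/top0.png'),(.6275,.127),L[:2]+L[5:])
# view: side0 with side fit; current frame with jar predictions
f=shot('side','s8');s=bot.state();print(s['ee_pos'].round(4),s['wrist_force'].round(1))
k=8;u0,v0=235,165;ims=[]
for src in(cv2.imread('pics/side0.png'),f['img']):
    im=np.clip(cv2.resize(src[v0:v0+72,u0:u0+50],None,fx=k,fy=k,interpolation=cv2.INTER_CUBIC)*2.,0,255).astype(np.uint8)
    for a,b in L:
        c,sn=np.cos(xs[2]),np.sin(xs[2]);w=lambda l:tuple(int(v) for v in (px(f,[xs[0]+c*l[0]-sn*l[1],xs[1]+sn*l[0]+c*l[1],l[2]])+.5-[u0,v0])*k)
        cv2.line(im,w(a),w(b),(255,0,0),1)
    ims.append(im)
B=s['ee_pos']-[0,0,.0855]
q=np.array([(px(f,B+[.028*np.cos(t),.028*np.sin(t),0])+.5-[u0,v0])*k for t in np.linspace(0,6.28,90)],np.int32);cv2.polylines(ims[1],[q],True,(0,0,255),1)
cv2.imwrite('pics/v10.png',np.hstack(ims))
E
python3 fitc.py
```

```text
side [0.6325 0.1285 0.0578] deg 3.31 near [0.6346 0.0925] far [0.6263 0.2363] score -61.31739044189453
top [0.6194 0.1295 0.0569] deg 3.26 near [0.6214 0.0935] far [0.6132 0.2373] score -66.46916198730469
[0.6243 0.0905 0.1342] [ 1.   0.3 -2. ]
```

View pics/v10.png

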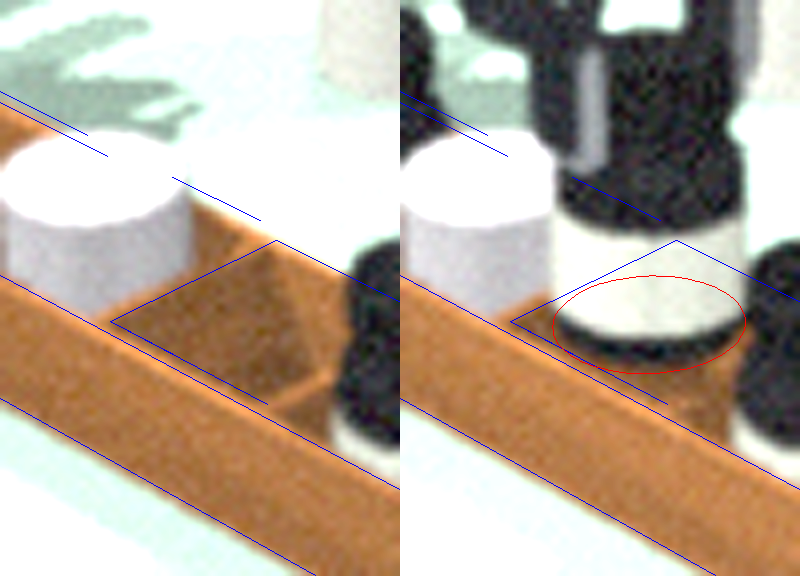

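View 10: the refit carrier outline matches the unoccluded picture, with the near cell's corners at (110,322), (277,240) and (268,405). In that camera's terms the jar's base is about 8–9 mm short in x and right in y.

servo_tool(series="40 -0.5 0 4 0 0 0;40 -0.5 0 4 0 0 0;40 0 0 0 0 0 0;40 0 3 0 0 0 0;40 0 3 0 0 0 0;40 0 3 0 0 0 0;40 0 2 0 0 0 0;40 0 0 0 0 0 0")

```text
time_s: 16.62
ee_pos: [0.6319, 0.0919, 0.1227]
tool_rot: [-90.1, 0.0, -87.4]
wrist_force: [-0.5, -0.1, -3.3]
grip_width: 0.0474
```

Now it's free inside the cell. Lowering to the floor.

servo_tool(series="40 0 6 0 0 0 0;40 0 6 0 0 0 0;40 0 6 0 0 0 0;40 0 5 0 0 0 0;40 0 2 0 0 0 0;40 0 0 0 0 0 0;40 0 0 0 0 0 0")

```text
time_s: 17.2
ee_pos: [0.6322, 0.0919, 0.0984]
tool_rot: [-90.0, 0.0, -87.4]
wrist_force: [0.7, 1.0, -2.6]
grip_width: 0.0478
```

servo_tool(series="40 0 2 0 0 0 0;40 0 2 0 0 0 0;40 0 1 0 0 0 0;40 0 1 0 0 0 0;40 0 0 0 0 0 0;40 0 0 0 0 0 0")

```text
time_s: 17.7
ee_pos: [0.6323, 0.0919, 0.0925]
tool_rot: [-90.0, 0.0, -87.4]
wrist_force: [-0.4, 0.2, -2.3]
grip_width: 0.0476
```

servo_tool(series="40 0 1 0 0 0 0;40 0 1 0 0 0 0;40 0 1 0 0 0 0;40 0 0 0 0 0 0")

```text
time_s: 18.03
ee_pos: [0.6326, 0.0918, 0.0915]
tool_rot: [-89.9, -0.0, -87.4]
wrist_force: [-6.1, -0.5, 11.0]
grip_width: 0.0477
```

servo_tool(series="50 0 -1 0 0 0 0;65 0 0 0 0 0 0;80 0 0 0 0 0 0;80 0 0 0 0 0 0;80 0 -10 0 0 0 0;80 0 -25 0 0 0 0;80 0 -35 0 0 0 0;80 0 -30 0 0 0 0", force=40)

```text
time_s: 18.7
ee_pos: [0.6321, 0.0919, 0.1927]
tool_rot: [-90.0, 0.0, -87.4]
wrist_force: [1.1, 0.4, 1.3]
grip_width: 0.0798
```

```bash
python3 plan.py .530 -.36 .23 -99.5; python3 - <<'E'
from h import *
f=shot('side','s9');t=shot('top','t9')
for n in('jar_a',): print([((np.array(d['xy'])*WH).round(1),round(d['p'],2),onz(f,np.array(d['xy'])*WH,.006).round(4)) for d in bot.spot_point('side',n)])
for cam,g in(('side',f),('top',t)):
  for n in('clamp','handle_a','tip_a'): print(cam,n,[((np.array(d['xy'])*WH).round(1).tolist(),round(d['p'],2)) for d in bot.spot_point(cam,n)][:4])
E
```

```text
t 18.7 p [0.6321 0.0919 0.1927] [-90.    0.  -87.4] F [1.1 0.4 1.3] w 0.0798 rows 12 turn [ 0.    1.01 -0.  ]
[37.2, -3.1, -10.2]
[37.4, -3.1, -9.6]
[37.6, -3.1, -8.9]
[37.7, -3.1, -8.2]
[37.9, -3.1, -7.6]
[38.0, -3.1, -6.9]
[38.1, -3.1, -6.2]
[38.2, -3.1, -5.6]
[38.3, -3.1, -4.9]
[38.4, -3.1, -4.2]
[38.4, -3.1, -3.5]
[38.5, -3.1, -2.9]
[(array([269.1, 221.2]), 0.87, array([0.6274, 0.0836, 0.006 ])), (array([228.7, 199.3]), 0.68, array([0.6191, 0.2326, 0.006 ]))]
side clamp [([405.5, 306.3], 0.78), ([367.4, 365.7], 0.67)]
side handle_a [([398.5, 296.0], 0.96), ([385.7, 345.4], 0.86), ([418.6, 283.1], 0.76), ([358.7, 349.5], 0.63)]
side tip_a [([404.6, 326.9], 0.81), ([367.6, 383.8], 0.71), ([364.2, 385.8], 0.6), ([402.9, 327.1], 0.55)]
top clamp [([394.4, 248.4], 0.57), ([400.3, 215.7], 0.52)]
top handle_a [([397.4, 256.4], 0.76), ([408.0, 203.3], 0.59), ([407.8, 243.6], 0.55), ([405.7, 219.1], 0.54)]
top tip_a [([395.4, 215.1], 0.8), ([392.6, 252.4], 0.66), ([393.3, 246.3], 0.52), ([395.5, 217.8], 0.44)]
```

servo_tool(series="85 37 -3 -10 0 1 0;85 37.4 -3 -9.6 0 1 0;85 37.6 -3 -8.9 0 1 0;85 37.7 -3 -8.2 0 1 0;85 37.9 -3 -7.6 0 1 0;85 38 -3 -6.9 0 1 0;85 38 -3 -6.2 0 1 0;85 38 -3 -5.6 0 1 0")

```text
time_s: 19.82
ee_pos: [0.5636, -0.2105, 0.214]
tool_rot: [-90.1, 0.0, -95.4]
wrist_force: [0.8, 1.0, 0.3]
grip_width: 0.0852
```

servo_tool(series="85 38 -3 -4.9 0 1 0;85 38 -3 -4.2 0 1 0;85 38 -3 -3.5 0 1 0;85 38 -3 -2.9 0 1 0;85 0 0 0 0 0 0;85 0 0 0 0 0 0")

```text
time_s: 20.32
ee_pos: [0.53, -0.3598, 0.2255]
tool_rot: [-90.1, 0.1, -99.6]
wrist_force: [-0.6, 0.6, -0.1]
grip_width: 0.0849
```

```bash
cat > fitb.py <<'E'
import fitc_lib as fl
E
sed -n '1,/^L=edges/p' fitc.py | sed '$d' | sed 's/for t in(.03,.04,.05,.06)/for t in(-.20,-.18,-.16,-.14,-.12)/; s/W(-.036)/W(0)/' > fitc_lib.py
cat > fitb.py <<'E'
from fitc_lib import *
o,p,q,h=.08,.09,.004,.1
L=[]
for (a,b) in((o,p),(o-q,p-q)):
    L+=[((-a,-b,h),(-a,b,h)),((-a,b,h),(a,b,h)),((a,b,h),(a,-b,h)),((a,-b,h),(-a,-b,h))]
import sys
for cam,n in(('side','side0'),('top','top0')):
    x=run(cam,cv2.imread(f'pics/{n}.png'),(.602,-.3685),L)
    c,s=np.cos(x[2]),np.sin(x[2]);f=fs[cam]
    # clamp along front wall from its network pixels at pivot height
    for uv in ({'side':[(405.2,305.9),(405.5,306.3)],'top':[(403.4,214.8),(400.3,215.7)]}[cam]):
        d=onz(f,uv,.1055)[:2]-x[:2];print(cam,'clamp in bin frame',(c*d[0]+s*d[1]).round(4),(-s*d[0]+c*d[1]).round(4))
E
python3 fitb.py; python3 plan.py .523 -.385 .2 -99.5
```

```text
side [ 0.6042 -0.3673 -0.1693] deg -9.7 near [ 0.6042 -0.3673] far [ 0.6224 -0.2609] score -59.321983337402344
side clamp in bin frame -0.0762 -0.0279
side clamp in bin frame -0.0765 -0.0289
top [ 0.6004 -0.3625 -0.1626] deg -9.32 near [ 0.6004 -0.3625] far [ 0.6178 -0.2559] score -57.91986846923828
top clamp in bin frame -0.0745 -0.0385
top clamp in bin frame -0.078 -0.0312
t 20.32 p [ 0.53   -0.3598  0.2255] [-90.1   0.1 -99.6] F [-0.6  0.6 -0.1] w 0.0849 rows 1 turn [ 0.07 -0.07 -0.06]
[26.0, 25.5, -2.6]
```

servo_tool(series="85 12 13 -3 0 0 0;85 12 13 -3 0 0 0;85 0 0 0 0 0 0;85 0 0 0 0 0 0;85 0 0 0 0 0 0")

```text
time_s: 20.73
ee_pos: [0.5212, -0.38, 0.2001]
tool_rot: [-90.0, 0.0, -99.4]
wrist_force: [0.2, -0.2, 0.9]
grip_width: 0.0847
```

```bash
python3 plan.py .520 -.383 .151 -99.5 3; python3 - <<'E'
from h import *
f=shot('side','s10');t=shot('top','t10');p=bot.state()['ee_pos'];print(p)
z=lambda i,r,c,h,w,k:cv2.resize(i[r:r+h,c:c+w],(w*k,h*k),interpolation=cv2.INTER_LINEAR)
a=z(f['img'],225,355,120,90,5);b=z(t['img'],180,360,60,70,5)
zt=p-[0,0,.012]
for q,c in((zt,(0,0,255)),(np.array([.52,-.383,.1055]),(0,255,0))):
    cv2.circle(a,tuple(int(v) for v in (px(f,q)+.5-[355,225])*5),3,c,-1);cv2.circle(b,tuple(int(v) for v in (px(t,q)+.5-[360,180])*5),3,c,-1)
o=np.zeros((600,800,3),np.uint8);o[:600,:450]=a;o[:300,450:]=b
cv2.imwrite('pics/v11.png',np.clip(o*1.5,0,255).astype(np.uint8))
E
```

```text
t 20.73 p [ 0.5212 -0.38    0.2001] [-90.    0.  -99.4] F [ 0.2 -0.2  0.9] w 0.0847 rows 3 turn [ 0.01  0.05 -0.02]
[1.1, 16.4, -0.2]
[1.1, 16.4, -0.2]
[1.0, 16.4, -0.2]
[ 0.52159266 -0.38025992  0.20102167]
```

View pics/v11.png

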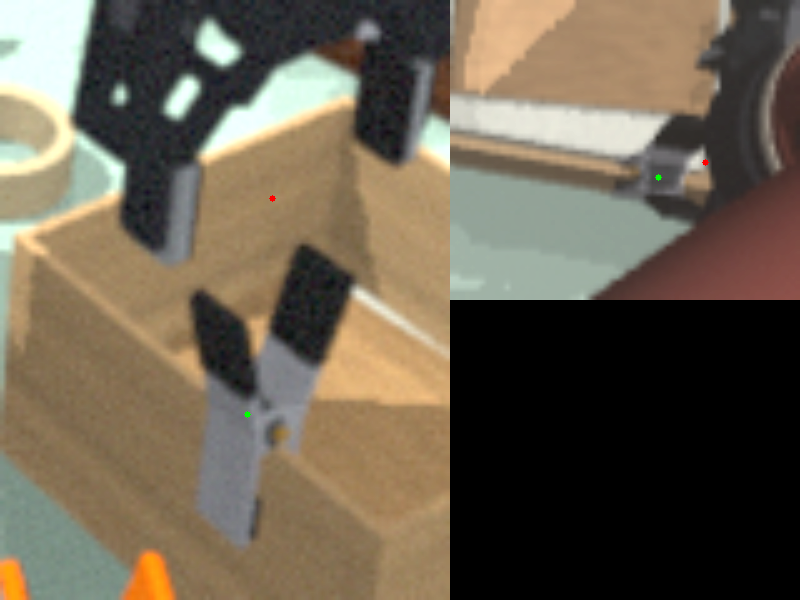

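View 11: finger tips at about (160,248) and (393,150), with midpoint (277,199). The black-sleeved clamp's pivot centre is at about (256,414), within 2 px of the prediction at (247,414). I can descend over the handles.

servo_tool(series="85 1.4 16.5 0 0 0 0;85 1.4 16.5 0 0 0 0;85 1.4 16.5 0 0 0 0;85 0 0 0 0 0 0;85 0 0 0 0 0 0", force=30)

```text
time_s: 21.25
ee_pos: [0.5205, -0.3842, 0.1509]
tool_rot: [-90.0, 0.1, -99.4]
wrist_force: [0.7, -0.6, 0.5]
grip_width: 0.0848
```

servo_tool(series="60 0 0 0 0 0 0;45 0 0 0 0 0 0;30 0 0 0 0 0 0;15 0 0 0 0 0 0;15 0 0 0 0 0 0;15 0 0 0 0 0 0;15 0 0 0 0 0 0;15 0 0 0 0 0 0")

```text
time_s: 21.92
ee_pos: [0.5207, -0.3861, 0.1551]
tool_rot: [-89.9, -0.2, -99.4]
wrist_force: [-7.9, 1.9, 19.2]
grip_width: 0.0224
```

servo_tool(series="15 0 -3 0 0 0 0;15 0 -4 0 0 0 0;15 0 -6 0 0 0 0;15 0 -10 0 0 0 0;15 0 -15 0 0 0 0;15 0 -20 0 0 0 0;15 0 -20 0 0 0 0;15 0 0 0 0 0 0", force=40)

```text
time_s: 22.58
ee_pos: [0.5217, -0.386, 0.2344]
tool_rot: [-89.7, -0.2, -99.4]
wrist_force: [-0.5, -0.5, -1.0]
grip_width: 0.0216
```

```bash
python3 - <<'E'
from h import *
f=shot('side','s11');s=bot.state();p=s['ee_pos'];print(p.round(4),s['wrist_force'].round(1),s['wrist_torque'].round(2),s['grip_width'])
for n in('clamp','tip_a','handle_a'): print(n,[((np.array(d['xy'])*WH).round(1).tolist(),round(d['p'],2)) for d in bot.spot_point('side',n)][:5])
for d in(.03,.046,.08,.091): print(d,px(f,p-[0,0,d]).round(1))
E
```

```text
[ 0.5214 -0.3857  0.2321] [-0.1 -0.1 -2. ] [-0.01 -0.03 -0.03] 0.021806289500742117
clamp [([365.1, 362.7], 0.8), ([407.7, 268.1], 0.61)]
tip_a [([403.5, 291.2], 0.95), ([415.0, 284.8], 0.86), ([367.2, 385.7], 0.8), ([268.2, 220.0], 0.69), ([364.5, 385.7], 0.58)]
handle_a [([422.7, 247.7], 0.95), ([384.5, 345.0], 0.89), ([410.6, 249.8], 0.79), ([358.0, 349.6], 0.78), ([257.1, 216.2], 0.74)]
0.03 [412.8 258.8]
0.046 [411.6 267.4]
0.08 [409.2 285. ]
0.091 [408.4 290.5]
```

```bash
python3 plan.py .637 -.0225 .268 3.3 16
```

```text
t 22.78 p [ 0.5203 -0.3846  0.228 ] [-90.1   0.1 -99.4] F [-0.7  0.8 -2.1] w 0.0213 rows 16 turn [-0.   -6.42 -0.01]
[-23.5, -2.5, 3.5]
[-23.0, -2.5, 6.1]
[-22.2, -2.5, 8.6]
[-21.0, -2.5, 11.1]
[-19.7, -2.5, 13.3]
[-18.1, -2.5, 15.5]
[-16.2, -2.5, 17.4]
[-14.2, -2.5, 19.1]
[-12.0, -2.5, 20.6]
[-9.6, -2.5, 21.8]
[-7.1, -2.5, 22.7]
[-4.5, -2.5, 23.3]
[-1.9, -2.5, 23.7]
[0.8, -2.5, 23.8]
[3.4, -2.5, 23.5]
[6.0, -2.5, 23.0]
```

servo_tool(series="15 -23.5 -6 3.5 0 -6.42 0;15 -23 -6 6 0 -6.42 0;15 -22 -6 8.6 0 -6.42 0;15 -21 -6 11 0 -6.42 0;15 -19.7 -4 13.3 0 -6.42 0;15 -18 -4 15.5 0 -6.42 0;15 -16.2 -2 17.4 0 -6.42 0;15 -14.2 -2 19 0 -6.42 0")

```text
time_s: 23.45
ee_pos: [0.5784, -0.2027, 0.2639]
tool_rot: [-90.0, 0.1, -47.7]
wrist_force: [-0.6, -0.8, -1.4]
grip_width: 0.0216
```

servo_tool(series="15 -12 -1 20.6 0 -6.42 0;15 -9.6 -1 21.8 0 -6.42 0;15 -7 -1 22.7 0 -6.42 0;15 -4.5 0 23.3 0 -6.42 0;15 -2 0 23.7 0 -6.42 0;15 0.8 0 23.8 0 -6.42 0;15 3.4 0 23.5 0 -6.42 0;15 6 0 23 0 -6.42 0")

```text
time_s: 24.12
ee_pos: [0.6364, -0.0216, 0.2665]
tool_rot: [-90.0, 0.1, 3.7]
wrist_force: [0.3, -0.5, -0.8]
grip_width: 0.0214
```

servo_tool(series="15 0 0 0 0 0 0;15 0 0 0 0 0 0;15 0 0 0 0 0 0")

```text
time_s: 24.37
ee_pos: [0.6363, -0.0232, 0.267]
tool_rot: [-90.0, 0.1, 3.3]
wrist_force: [-0.4, -0.8, -1.2]
grip_width: 0.0214
```

```bash
python3 plan.py .637 -.0225 .268 3.3 1; python3 - <<'E'
from h import *
f=shot('side','s12');s=bot.state();p=s['ee_pos']
for c in('side','top'):
  if c=='top': t=shot('top','t12')
  for n in('clamp','tip_a','card_edge'): print(c,n,[((np.array(d['xy'])*WH).round(1).tolist(),round(d['p'],2)) for d in bot.spot_point(c,n)][:5])
for d in(.012,.0496,.09): print(d,px(f,p-[0,0,d]).round(1))
print('card pred',px(f,[.637,-.0225,.14]).round(1))
z=lambda i,r,c,h,w,k:cv2.resize(i[r:r+h,c:c+w],(w*k,h*k),interpolation=cv2.INTER_CUBIC)
a=z(f['img'],110,250,100,100,6);b=z(t['img'],140,225,60,50,4)
o=np.zeros((600,800,3),np.uint8);o[:,:600]=a;o[:240,600:]=b
cv2.imwrite('pics/v12.png',np.clip(o*1.5,0,255).astype(np.uint8))
E
```

```text
t 24.37 p [ 0.6363 -0.0232  0.267 ] [-90.    0.1   3.3] F [-0.4 -0.8 -1.2] w 0.0214 rows 1 turn [-0.01 -0.05 -0.09]
[0.7, -1.0, 0.6]
side clamp [([300.9, 150.1], 0.76), ([368.9, 362.3], 0.63)]
side tip_a [([298.6, 167.3], 0.89), ([365.5, 384.9], 0.85), ([368.5, 388.0], 0.85), ([310.8, 172.1], 0.58)]
side card_edge [([305.8, 184.9], 0.79)]
top clamp [([394.9, 245.6], 0.48), ([257.0, 161.4], 0.38)]
top tip_a [([393.6, 250.4], 0.63), ([259.8, 164.4], 0.62), ([390.9, 245.1], 0.53), ([249.2, 166.3], 0.48), ([251.8, 163.6], 0.44)]
top card_edge [([252.7, 163.6], 0.59)]
0.012 [303.6 135. ]
0.0496 [303.5 152.2]
0.09 [303.3 170. ]
card pred [303.1 185.6]
```

servo_tool(series="15 0 8 0 0 0 0;15 0 8 0 0 0 0;15 0 8 0 0 0 0;15 0 7 0 0 0 0;15 0 0 0 0 0 0;15 0 0 0 0 0 0")

```text
time_s: 25.27
ee_pos: [0.6363, -0.0228, 0.2362]
tool_rot: [-90.0, 0.1, 3.3]
wrist_force: [0.2, 0.8, -0.1]
grip_width: 0.0215
```

```bash
python3 - <<'E'
from h import *
f=shot('side','s13');t=shot('top','t13');s=bot.state();p=s['ee_pos'];print(p.round(4),s['wrist_force'].round(1))
for n in('tip_a','card_edge'): print(n,[((np.array(d['xy'])*WH).round(1).tolist(),round(d['p'],2)) for d in bot.spot_point('side',n)][:5])
for d in(.0496,.09): print(d,px(f,p-[0,0,d]).round(1))
z=lambda i,r,c,h,w,k:cv2.resize(i[r:r+h,c:c+w],(w*k,h*k),interpolation=cv2.INTER_CUBIC)
a=z(f['img'],130,265,75,70,8);b=z(t['img'],140,225,60,60,4)
o=np.zeros((600,800,3),np.uint8);o[:,:560]=a;o[:240,560:]=b
cv2.imwrite('pics/v12.png',np.clip(o*1.5,0,255).astype(np.uint8))
E
```

```text
[ 0.6368 -0.0229  0.2374] [ 0.3 -0.  -0.4]
tip_a [([370.8, 383.5], 0.96), ([306.7, 184.1], 0.75), ([365.7, 385.1], 0.58)]
card_edge [([302.4, 186.5], 0.89), ([260.6, 215.5], 0.21)]
0.0496 [303.3 165.3]
0.09 [303.2 182.6]
```

View pics/v12.png

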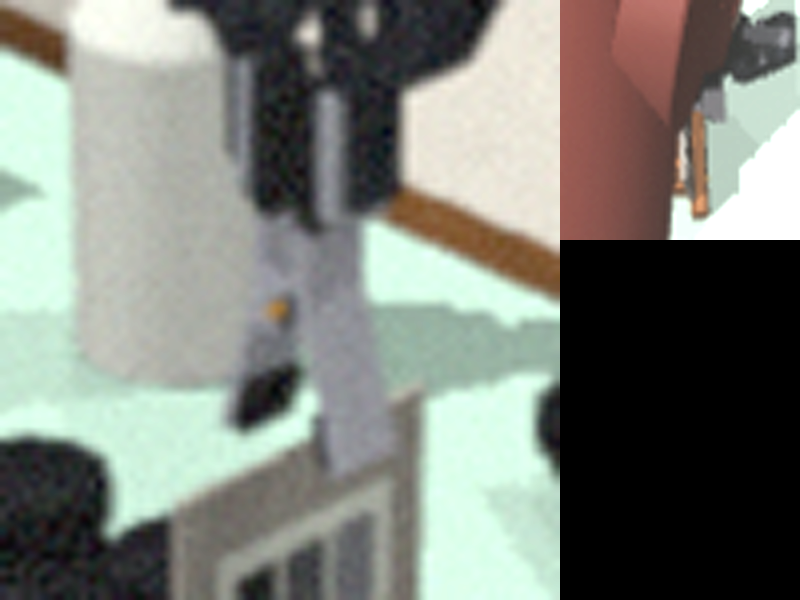

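View 12: the clamp is squeezed open, its jaws straddling the card's top edge, which runs (175,510) to (420,390). The near inner tip is at about (347,446) and the far one at (271,415). Projected onto the edge height that leaves about 12.8 mm and 17.6 mm to the card's mid-plane, so I nudge +y 2.5 and -x 3, then lower.

servo_tool(series="15 -3 0 2.5 0 0 0;15 0 0 0 0 0 0;15 0 4 0 0 0 0;15 0 4 0 0 0 0;15 0 4 0 0 0 0;15 0 0 0 0 0 0")

```text
time_s: 25.97
ee_pos: [0.6331, -0.0205, 0.2237]
tool_rot: [-90.0, 0.1, 3.3]
wrist_force: [0.5, -0.4, -1.2]
grip_width: 0.0213
```

servo_tool(series="15 0 4 0 0 0 0;15 0 4 0 0 0 0;15 0 4 0 0 0 0;15 0 2 0 0 0 0;15 0 0 0 0 0 0;15 0 0 0 0 0 0")

```text
time_s: 26.47
ee_pos: [0.6335, -0.0206, 0.211]
tool_rot: [-90.0, 0.0, 3.3]
wrist_force: [0.1, 0.1, -0.6]
grip_width: 0.0215
```

```bash
python3 - <<'E'
from h import *
f=shot('side','s14');t=shot('top','t14');s=bot.state();p=s['ee_pos'];print(p.round(4),s['wrist_force'].round(2),s['wrist_torque'].round(2),s['grip_width'])
for n in('tip_a','clamp','card_edge','jar_a','mug','tape'): print(n,[((np.array(d['xy'])*WH).round(1).tolist(),round(d['p'],2)) for d in bot.spot_point('side',n)][:4])
for d in(.0496,.0933): print(d,px(f,p-[0,0,d]).round(1))
# edge profile just along +/-y at jaw: print gray rows across near jaw / card
g=cv2.cvtColor(f['img'],cv2.COLOR_BGR2GRAY)
print('rows 165-200 step, cols 290-320');print(g[172:200:2,286:322])
E
```

```text
[ 0.6337 -0.0206  0.2113] [ 0.37 -0.73 -1.25] [ 0.03 -0.03 -0.02] 0.021582371416213515
tip_a [([370.0, 385.4], 0.84), ([306.2, 196.2], 0.8), ([366.6, 384.0], 0.77), ([297.5, 193.4], 0.66)]
clamp [([302.3, 178.7], 0.75), ([295.7, 230.2], 0.53)]
card_edge [([301.2, 184.3], 0.83), ([423.3, 328.9], 0.44), ([221.9, 265.7], 0.22)]
jar_a [([269.9, 218.9], 0.81), ([230.8, 198.4], 0.61), ([268.5, 219.0], 0.54), ([302.5, 178.5], 0.5)]
mug [([223.2, 266.0], 0.66)]
tape [([352.9, 259.7], 0.89)]
0.0496 [301.4 176.6]
0.0933 [301.3 194.9]
rows 165-200 step, cols 290-320
[[117 117 116 116 116 113 115 115 112 103  91  84  87  94  97  97  82  80
   84  81  87  92  98 111 116 115 112 111 114 115 115 111 114 114 111 112]
 [116 114 114 115 116 114 113 116 111 106 103  97  90  94  96  97  87  82
   86  86  88  91  98 110 115 113 112 116 112 111 112 114 118 115 111 112]
 [120 115 116 113 117 115 114 109 111 109 106 105 107 101 104  98  85  84
   87  90  95  91  98 108 112 115 116 114 112 111 114 110 113 113 112 114]
 [117 118 115 116 121 122 120 119 116 106 105 100  86  64  86  95  84  87
   94  98  98  98
[... 848 characters left out ...]
  65  71  70  71  77  91 102
  100 101  97  96 100 102  99  96 105  99  83  76  78 113 149 167 165 167]
 [145 129 116  92  83  73  72  73  70  69  74  74  71  75  78  76  74  88
  101  97 101  98  95 102 102 101 110 100  80  74  81 111 152 165 161 164]
 [ 87  81  70  71  70  71  70  72  72  73  75  76  73  72  78  79  58  76
  101 102  99 100 101  98  97 102 105  97  73  79  77 112 154 163 162 164]
 [ 60  81  77  74  74  78  69  76  71  73  73  73  81  89 102 108  92  71
   90  97 100 101  97 100  96  96 102  99  77  75  78 117 154 165 163 164]
 [ 62  86  78  81  77  77  71  74  82  84  93 103 102 107 106  94  70  50
   83 101 101  95  88  81  73  83 101 101  79  77  79 114 158 168 164 166]]
```

```bash
python3 -c "
from plant import bot
print(bot.finish_job()); s=bot.state(); print(s['time_s'],s['ee_pos'],s['wrist_force'],s['grip_width'])"
```

```text
the job is handed in; nothing more can be done
None
the job is handed in; nothing more can be done
```

The job is handed in, about 27 s into the 64 s limit. Both loose jars stand in the empty cells, and the clamp is held squeezed open over the middle of the card's top edge. The hand-in reported no verdict.

**Jars:** I gripped each jar by its lid, lowered it until the wrist force showed the cell floor, then let go. The far jar went straight in. The near jar landed on the cell rim three times, with up to about 46 N at the wrist, well under the 120 N limit. I then refitted the carrier's position in the images and it went in freely. Its stopping height of about 91.5 mm fits the cell floor, so it had not slipped in the grip. Afterwards the side camera found both jars in their cells.

**Clamp:** I took the black-sleeved one from the bin rim and left the orange look-alike alone. It stayed squeezed to about 21.6 mm between the fingers, which is fully open.

**Last checks:**
- **Wrist force:** it showed little more than the clamp's weight, so nothing was touching the card or carrier.
- **Clamp position:** in the side image the jaw tips' midpoint and the card edge each matched their expected positions within about 2 px. The tips are an estimated 22 mm below the edge.
- **Other things:** the mug and tape showed no movement. I did not re-check the wax tin, the jar and tin already in the carrier, or the bulldog clips at the end.

**Disagreement:** the two cameras differed by several millimetres on the carrier's position, up to about 13 mm along x. I therefore relied on the side view and on contact for the final positions.

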